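Wax pan onto the free ring, lid on

ROBOT

A 6-joint arm with a two-finger parallel gripper is mounted at the origin on the work surface. World frame = base frame: x ahead of the robot, y to its left, z up, the work surface at z = 0. Lengths are in m, angles in rad, forces in N, time in s.
With the tool pointing down it reaches from about 0.25 to 0.725 m from the base axis. Payload 4 kg.
Tool frame: the origin (TCP) lies on the centre line of the jaws, within the pads' length; the fingertips stand 25 mm ahead of it and the grasp point (between the pads) lies 6 mm ahead of it; z points along the fingers, x is the direction in which the jaws open and shut, and the axes are right-handed (so a half turn about z gives the same grasp; the last joint's range is limited). The gripper opens to 85 mm and grips with 20 to 120 N. Pads are 22 mm wide; open, the fingers measure 114 mm over their backs; the gripper's body (76 mm by 85 mm) begins 54 mm behind the grasp point. The pads swing forward as they close: fully open they stand 13 mm farther back than shut.
Start: joints at [1.153, 0.241, 0.005, 1.335, 0, 1.571], TCP at [0.203, 0.457, 0.221] pointing down, gripper open.
Joint ranges: [-2.72, 2.72], [-1.05, 1.87], [-1.09, 1.28], [-1.99, 2.15], [-1.42, 1.44], [-3.14, 3.14]. Speed limits (rad/s): [2.79, 2.79, 3.14, 3.14, 3.14, 3.14].

INTERFACE

Orientations are given as a unit quaternion [x, y, z, w].
In Python, from workcell import bot, imaging, order gives the robot as it stands.
- The arm moves only by the tool carry_out, never from a script. Its argument "moves" is a list of rows, each a list of 5 numbers: the shift along the tool's x, y, z scaled (see below), then the turn about the tool's z scaled (see below), then the opening, from -1 (shut) to 1 (fully open). In form: [[tx, ty, tz, roll, hand], ...]. A call has 1 to 20 rows; each row is the pose to reach, as a shift and turn from the pose commanded when the call began, along the tool's axes at that moment; what a row does not reach only later rows make up. The controller multiplies each number of a shift by 0.1 m and each number of a turn by 90 degrees. A row lasts 1/10 s, in which the tool goes at most 50 mm and 8.59 degrees, less where a joint would pass 70% of its speed; a pose out of reach is approached as far as the arm can. A call with a number of a shift or a turn outside -1 to 1 is refused whole. A call with a gripper value outside its range is refused whole. The fingers move at their own pace and stop on an object; the grip force is fixed at half the most. Time passes only in rows, so rows that repeat a pose let the fingers close. It gives the time, the measured TCP pose, the force and the opening at its end, in the units of the state.
- bot.get_obs(): the state, without advancing time (a new reading comes with each control period).
- imaging.camera(name): name is "scene" or "top" or "wrist"; returns the picture (480x640x3 uint8, red, green, blue); there is no depth.
- imaging.camera_model(name): a dict with "fovy" (degrees; the focal length in pixels is half the picture's height over the tangent of half this angle, whatever the lens; pixels are square), "cx", "cy" (the principal point, pixels), "eye" and "rotation" of the camera in the world. Camera axes: x right, y up, looking along -z (the intrinsics and any distortion apply to the point x, -y, -z); pixel columns grow to the right and rows downward; lengths in m; the calibration is good to about 2 mm. The wrist camera is an equidistant fisheye: a pixel r from the principal point sees the ray r / f radians off the axis. A picture is of the moment at which its call begins: read the wrist's pose just before it. camera_model takes no time and is no camera call; for the wrist camera it gives the pose at the moment of the call.
- order.job_done(): hands the job in, once; it reports no verdict.
The state is a dict: "clock": time; "joint_pos": joint angles; "joint_vel": joint speeds; "tau": joint torques, N m; "eef_pos": TCP position; "tool_rot": TCP orientation; "ft_force": force on the tool from outside, world axes, zero at the start; "ft_torque": the same for the moment, N m; "grip_width": finger opening in m.
Only numpy, scipy, OpenCV 4.12 (cv2) and the standard library are available. Lean on these libraries where they do the work, as an engineer would, in place of code of your own. Each camera call takes 0.05 s, during which the arm holds its last target.

TASK

Get the wax pan ready on the hotplate: slide the long-handled pan from the marked square in the middle onto whichever ring is free, centred on it, keeping it flat on the plate without lifting or tipping it. Then take the pan's own lid - the larger of the two on the sloping rests - and lower it onto the pan so that it sits level and fully home; do not let it drop. Leave the other pot, the smaller lid and everything else where they are.

Things in the scene. Friction and masses are not known exactly. Their poses are not given: they have to be found in the camera images.
- pan: The wax pan: open aluminium saucepan, 140 mm across outside, 132 mm inside, 80 mm high, up to 0.85 kg, with one straight level black handle, 20 mm wide and 14 mm thick, along the pan's -x (84 to 199 mm from its axis, centred 60 mm above its base; roughly towards the robot). Starts in the marked square in the middle of the hotplate. Origin: centre of the underside; z up.
- pan_handle (a point): Grip point on the pan's handle: mid-width, mid-thickness, 135 mm from the pan's axis and 60 mm above its base. Moves with the pan; axes as the pan's.
- ring_left (a point): Centre of the hotplate's left ring (+y): a broken grey circle 156 mm across on the flat dark top, 50 mm above the table. The hotplate is fixed, 260 mm deep (x), 540 mm wide (y); each ring lies 180 mm from its middle. Axes are the hotplate's: y from right ring to left ring, z up.
- ring_right (a point): Centre of the hotplate's right ring (-y); otherwise like ring_left. One ring is free at the start, the other is taken by the pot; which one varies.
- pot: The other pot, not to be moved: open, narrower and taller aluminium pot, 110 mm across and 105 mm high, with two small wire lugs and no long handle, standing on one of the two rings. Origin: centre of the underside; z up.
- lid_large: Round aluminium lid, 144 mm across, 5 mm thick; plug underneath 124 mm across, 10 mm deep, chamfered; black knob on top, 32 mm across, 11 to 37 mm above the origin. Starts on a wooden rest sloping 26 degrees, rising away from the robot, against two pegs at its low edge; the knob leans towards the robot. Origin: centre of the rim's underside; z up through the knob. The wax pan's lid.
- lid_small: Round aluminium lid, 114 mm across, 5 mm thick; plug underneath 94 mm across, 10 mm deep, chamfered; black knob on top, 32 mm across, 11 to 37 mm above the origin. Starts on a wooden rest sloping 26 degrees, rising away from the robot, against two pegs at its low edge; the knob leans towards the robot. Origin: centre of the rim's underside; z up through the knob. Must stay put.
- mug: Unglazed mug, 76 mm across, 85 mm high, a bystander beyond the lid rests and the hotplate's right end. Origin: centre of the underside.
- bowl: White bowl, 100 mm across, 40 mm high, a bystander near the robot. Origin: centre of the underside.
- brush: Brush, 200 mm long, lying on the table beyond the hotplate, a bystander. Origin: on its underside, in the middle; x along it.
Things that resemble listed ones, but are neither listed nor needed, are in the scene too. What is shaped like the lid_large but purple is not meant.

How it is judged:
By the outcome, as a careful person would: the job done as asked, in the order asked, and still so for the second after the job is handed in, with the robot touching nothing.
It also fails if it takes over 56 s, if anything falls off the work surface, if the arm or the gripper's body presses on something with over 40 N, if the wrist force passes 120 N, or if a joint passes its speed limit or range.

## Working session

There is one attempt and no reset: what is moved stays moved. The work goes in short steps, Python scripts to look and compute and a tool call to move; the robot and the scene stay as the last step left them, time stands still between calls to the robot, and variables do not carry over. Pictures are saved under pics/ and viewed, and the job is handed in when it is done.

Besides the shell and the picture viewer there is one more tool, called after "Request:" as name(argument=value, ...), one argument or row to a line, values as JSON. carry_out: Moves the arm, as the interface text tells. Its arguments: {"type":"object","properties":{"moves":{"type":"array","items":{"type":"array","items":{"type":"number","minimum":-1,"maximum":1}}}},"required":["moves"]}

```bash
ls; mkdir -p pics
python3 - <<'E'
from workcell import bot, imaging, order
import cv2
o=bot.get_obs()
for k,v in o.items(): print(k,v)
for n in ("scene","top","wrist"):
    m=imaging.camera_model(n); print(n,m)
    im=imaging.camera(n); cv2.imwrite(f"pics/{n}0.png",im[:,:,::-1])
E
```

```text
pics
clock 0.0
joint_pos [ 1.15302686e+00  2.41402031e-01  3.76838940e-03  1.33519245e+00
 -1.51700760e-05  1.57076855e+00]
joint_vel [ 1.91916671e-04  7.63707904e-04 -2.93736068e-04 -1.11106629e-03
 -7.90796163e-05  3.58313320e-04]
tau [-1.23073340e-03 -3.72309709e+01  2.52411443e+01  1.68768014e-02
 -2.06134109e-05  4.47144529e-06]
eef_pos [0.20261087 0.45642203 0.22033529]
tool_rot [ 8.38360278e-01  5.45115597e-01 -8.46719727e-04  5.59564871e-04]
ft_force [-0.02129696  0.2581854   0.3090212 ]
ft_torque [-0.01312221 -0.00949497  0.00028963]
grip_width 0.08554523559080081
scene {'fovy': 46.93266838078858, 'cx': 314.0678726821085, 'cy': 243.3179726599916, 'eye': array([1.38349935, 0.50487497, 0.75910087]), 'rotation': array([0.22956861, 0.4174348 , 0.76180623, 0.43897347])}
top {'fovy': 47.91115934814435, 'cx': 319.1710909100987, 'cy': 248.9100821578394, 'eye': array([ 0.41937303, -0.05301402,  1.44289438]), 'rotation': array([ 0.02772523, -0.03514908, -0.69845604,  0.71425137])}
wrist {'fovy': 65.70646984690485, 'cx': 318.3475018587619, 'cy': 236.9517364065455, 'eye': array([0.12636759, 0.49004563, 0.37272823]), 'rotation': array([-0.13881264, -0.08793801,  0.53736706,  0.82718475])}
```

View pics/top0.png

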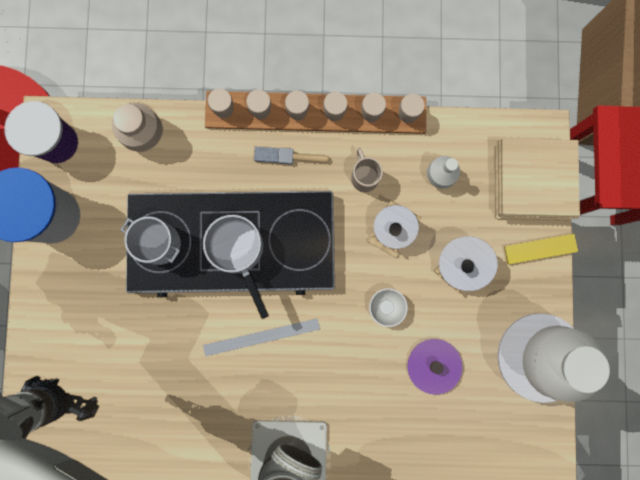

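View pics/scene0.png

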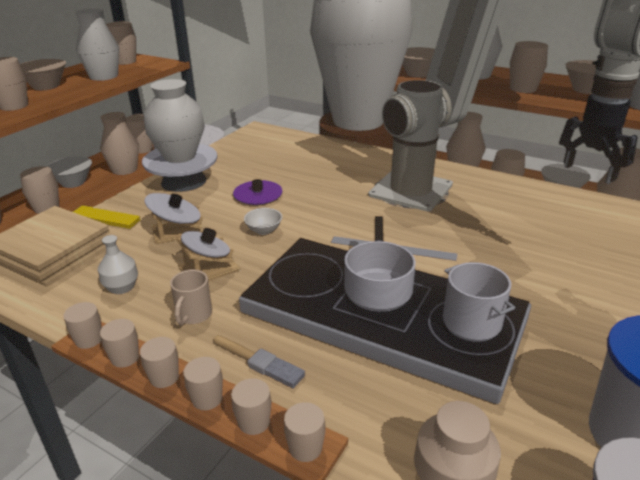

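View pics/wrist0.png

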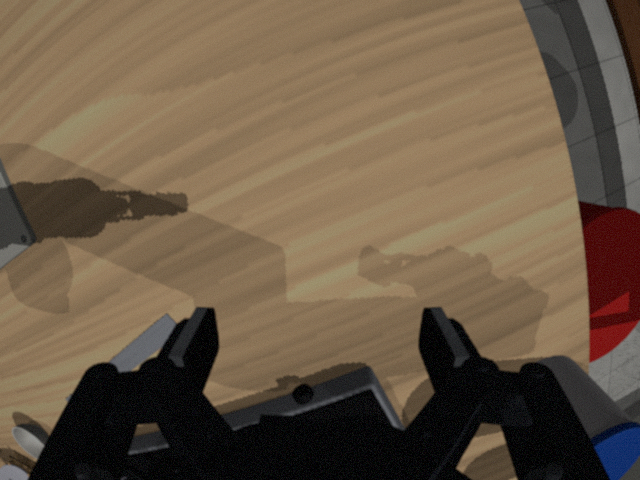

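```bash
cat > h.py <<'E'
import numpy as np, cv2
from scipy.spatial.transform import Rotation as R
def ray(m,u,v,fish=False):
    f=240/np.tan(np.radians(m['fovy']/2))
    x,y=(u-m['cx']),(v-m['cy'])
    if fish:
        r=np.hypot(x,y); t=r/f; d=np.array([x/r*np.sin(t),-y/r*np.sin(t),-np.cos(t)])
    else: d=np.array([x/f,-y/f,-1.])
    return np.array(m['eye']),R.from_quat(m['rotation']).apply(d)
def at(m,u,v,z,fish=False):
    e,d=ray(m,u,v,fish); return e+d*(z-e[2])/d[2]
def proj(m,p):
    f=240/np.tan(np.radians(m['fovy']/2))
    q=R.from_quat(m['rotation']).inv().apply(np.atleast_2d(p)-m['eye'])
    return np.c_[m['cx']+f*q[:,0]/-q[:,2], m['cy']-f*q[:,1]/-q[:,2]]
def tri(*rs):
    A=0;b=0
    for e,d in rs:
        d=d/np.linalg.norm(d);P=np.eye(3)-np.outer(d,d);A=A+P;b=b+P@e
    return np.linalg.solve(A,b)
E
python3 - <<'E'
import cv2
t=cv2.imread('pics/top0.png'); s=cv2.imread('pics/scene0.png')
def c(im,x,y,w,h,k,n): cv2.imwrite(f'pics/{n}.png',cv2.resize(im[y:y+h,x:x+w],None,fx=k,fy=k,interpolation=cv2.INTER_CUBIC))
c(t,120,180,220,150,3.6,'ct_hp'); c(t,350,190,160,120,5,'ct_lid'); c(s,130,170,120,110,5.4,'cs_lid'); c(s,240,200,290,190,2.7,'cs_hp')
E
```

```text
(no output)
```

View pics/ct_hp.png

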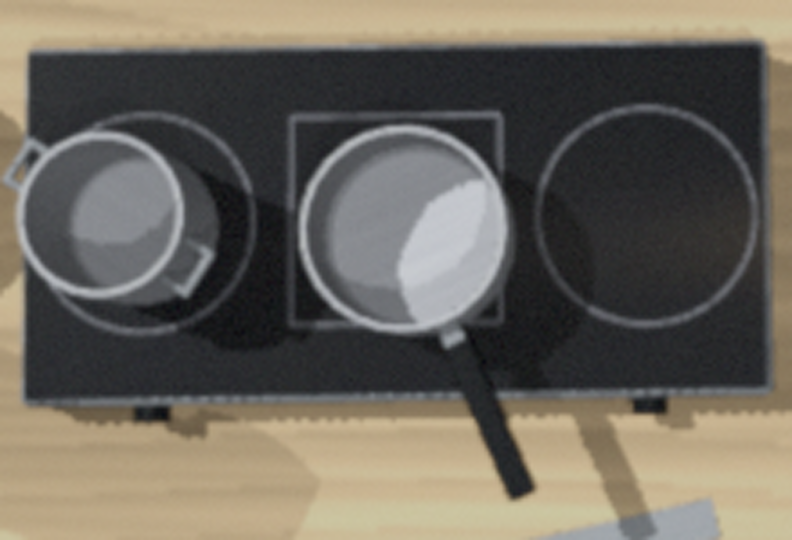

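View pics/ct_lid.png

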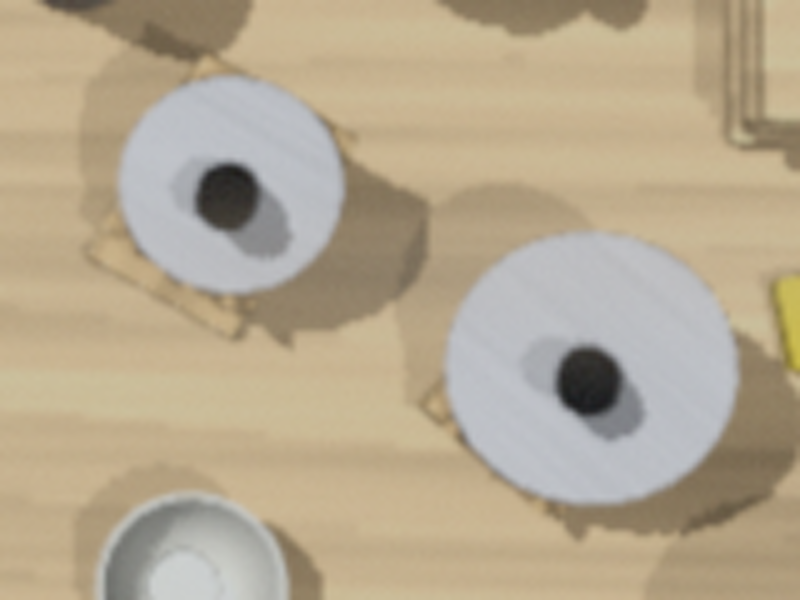

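View pics/cs_lid.png

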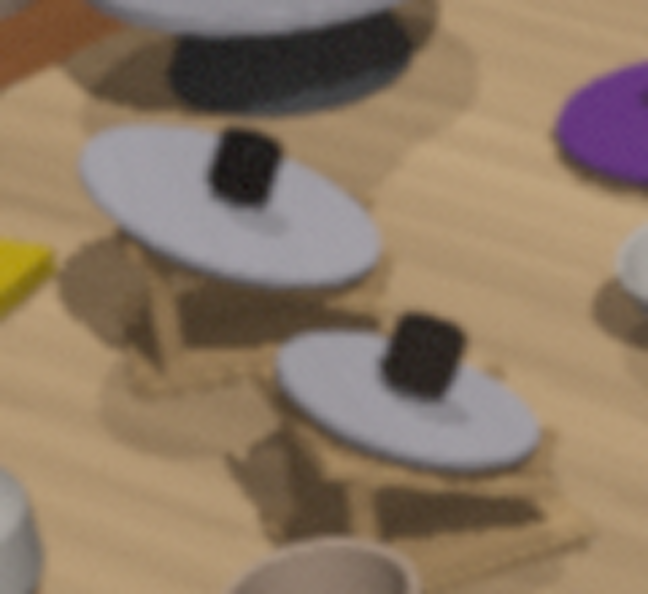

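View pics/cs_hp.png

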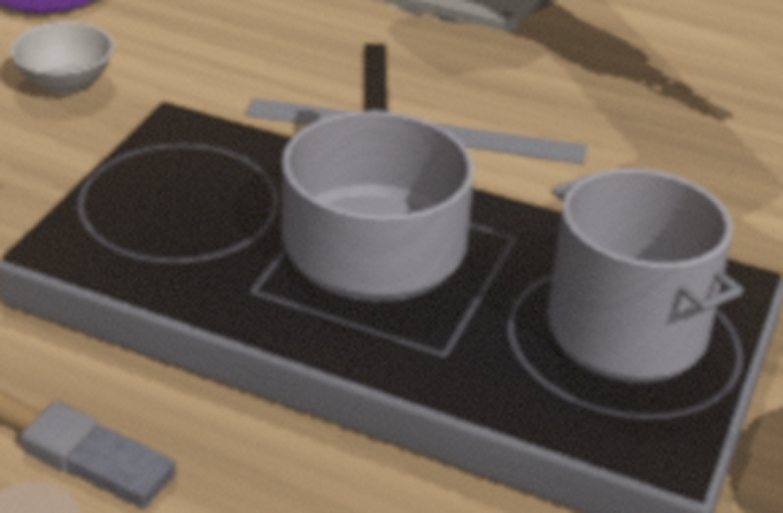

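```bash
cat > fit.py <<'E'
from h import *
from workcell import bot, imaging
from scipy.optimize import least_squares
T=imaging.camera_model('top');S=imaging.camera_model('scene')
def ct(U,V,k,x0,y0): return (U+.5)/k-.5+x0,(V+.5)/k-.5+y0
hp=lambda U,V: ct(U,V,3.6,120,180)
ringR=at(T,*hp(647,215),.05); ringL=at(T,*hp(145,223),.05)
print('ringR',ringR,'ringL',ringL,np.linalg.norm(ringR-ringL))
corn=[at(T,*hp(*c),.05) for c in [(29,52),(765,43),(771,390),(25,402)]]
print('hp corners',np.round(corn,4), 'mid',np.mean(corn,0)); 
print('ring mid',(ringR+ringL)/2)
# ring extents
for n,U,V in [('l',537,215),('r',757,215),('t',647,104),('b',647,327)]: print(n,at(T,*hp(U,V),.05))
pan=at(T,*hp(405,230),.13); 
hs=at(T,*hp(461,337),.117);he=at(T,*hp(522,494),.117)
print('pan',pan,'hs',hs,np.linalg.norm((hs-pan)[:2]),'he',he,np.linalg.norm((he-pan)[:2]))
d=(he-hs);d/=np.linalg.norm(d);print('handle dir',d,np.degrees(np.arctan2(d[1],d[0])), 'pan from he',he-.199*d)
d2=he-pan;print('pan->he ang',np.degrees(np.arctan2(d2[1],d2[0])))
# lid
lt=lambda U,V: ct(U,V,5,350,190); ls=lambda U,V: ct(U,V,5.4,130,170)
ang=np.linspace(0,2*np.pi,720)
circ=np.c_[.072*np.cos(ang),.072*np.sin(ang)]
pts=np.r_[np.c_[circ,0*ang],np.c_[circ,0*ang+.005]]
def rot(yaw): return R.from_euler('z',yaw)*R.from_euler('y',-np.radians(26)) # rising along +x(yaw)
kt_obs=[lt(588,376),ls(252,140)]
def model(p):
    Q=rot(p[3]).apply(pts)+p[:3]
    a=proj(T,Q);b=proj(S,Q)
    k=rot(p[3]).apply([[0,0,.037]])+p[:3]
    return np.r_[a[:,0].min(),a[:,0].max(),a[:,1].min(),a[:,1].max(),b[:,0].min(),b[:,0].max(),b[:,1].min(),b[:,1].max(),proj(T,k)[0],proj(S,k)[0]]
obs=np.r_[lt(446,0)[0],lt(738,0)[0],lt(0,231)[1],lt(0,505)[1],ls(79,0)[0],ls(382,0)[0],ls(0,125)[1],ls(0,288)[1],kt_obs[0],kt_obs[1]]
x0=np.r_[at(T,467,263,.06),-.6]
r=least_squares(lambda p:model(p)-obs,x0)
print('lid',r.x,np.degrees(r.x[3]));print(np.round(r.fun,2))
E
python3 fit.py
```

```text
ringR [ 0.56742414 -0.0144127   0.05      ] ringL [0.55334378 0.34544697 0.05      ] 0.36013503118346296
hp corners [[ 0.6755  0.4349  0.05  ]
 [ 0.695  -0.0969  0.05  ]
 [ 0.4437 -0.1061  0.05  ]
 [ 0.4235  0.4244  0.05  ]] mid [0.55943834 0.1640621  0.05      ]
ring mid [0.56038396 0.16551714 0.05      ]
l [0.5655984  0.06468507 0.05      ]
r [ 0.56925227 -0.09361381  0.05      ]
t [ 0.64817147 -0.01238529  0.05      ]
b [ 0.48677818 -0.01643756  0.05      ]
pan [0.54492948 0.14689375 0.13      ] hs [0.47389048 0.10818347 0.117     ] 0.08090133046426398 he [0.36870605 0.06344172 0.117     ] 0.19498445382906807
handle dir [-0.92021004 -0.39142494  0.        ] -156.95680776313714 pan from he [0.55182785 0.14133529 0.117     ]
pan->he ang -154.65972801959913
lid [ 0.51500443 -0.44483593  0.06970778 -0.71202753] -40.796172389524294
[-0.58 -0.34 -0.49 -0.34 -0.96 -0.69 -0.44  0.19 -0.48  1.99 -0.14  0.07]
```

```bash
cat > fit2.py <<'E'
from fit import *
print('---')
hs_=lambda U,V: ct(U,V,2.7,240,200)
c7=np.c_[.07*np.cos(ang),.07*np.sin(ang),0*ang+.13]
obs2=np.r_[hp(299,0)[0],hp(509,0)[0],hp(0,125)[1],hp(0,334)[1],hs_(282,0)[0],hs_(472,0)[0],hs_(0,111)[1]]
def m2(p):
    Q=c7+np.r_[p,0]; a=proj(T,Q);b=proj(S,Q)
    return np.r_[a[:,0].min(),a[:,0].max(),a[:,1].min(),a[:,1].max(),b[:,0].min(),b[:,0].max(),b[:,1].min()]
r=least_squares(lambda p:m2(p)-obs2,[.545,.147]);print(r.x,np.round(r.fun,2))
# handle end in scene
print('he scene',at(S,*hs_(374,45),.117))
print('ringR scene',at(S,*hs_(177,203),.05))
E
python3 fit2.py | sed -n '/---/,$p'
```

```text
---
[0.54591446 0.14743408] [ 0.45 -0.35  0.32 -0.59 -0.2   0.38 -0.4 ]
he scene [0.37244402 0.06478564 0.117     ]
ringR scene [ 0.57015402 -0.01236716  0.05      ]
```

Request:
carry_out(
  moves=[
    [-0.6, 0.9, 0, 0, 1],
    [-0.6, 0.9, 0, 0, 1],
    [-0.6, 0.9, 0, 0, 1],
    [-0.6, 0.9, 0, 0, 1],
  ],
)

```text
clock: 0.55
eef_pos: [0.2614, 0.3645, 0.2212]
tool_rot: [0.839, 0.544, -0.0, -0.0]
ft_force: [0.2, 0.5, 0.9]
grip_width: 0.0855
```

Request:
carry_out(
  moves=[
    [-0.6, 0.9, 0, 0, 1],
    [-0.6, 0.9, 0, 0, 1],
    [-0.6, 0.9, 0, 0, 1],
    [-0.6, 0.9, 0, 0, 1],
  ],
)

```text
clock: 0.95
eef_pos: [0.3191, 0.2744, 0.2212]
tool_rot: [0.839, 0.544, 0.0, -0.0]
ft_force: [0.2, 0.3, 0.2]
grip_width: 0.0856
```

Request:
carry_out(
  moves=[
    [-0.6, 0.9, 0, 0, 1],
    [-0.6, 0.9, 0, 0, 1],
    [-0.6, 0.9, 0, 0, 1],
    [-0.6, 0.9, 0, 0, 1],
  ],
)

```text
clock: 1.35
eef_pos: [0.377, 0.1837, 0.2211]
tool_rot: [0.839, 0.545, 0.0, -0.0]
ft_force: [-0.4, -0.5, 0.3]
grip_width: 0.0856
```

Request:
carry_out(
  moves=[
    [-0.4, 0.6, 0, -0.1, 1],
    [-0.6, 0.8, 0, -0.2, 1],
    [-0.6, 0.8, 0, -0.3, 1],
    [-0.6, 0.8, 0, -0.4, 1],
    [-0.6, 0.8, 0, -0.5, 1],
    [-0.6, 0.8, 0, -0.54, 1],
    [-0.6, 0.8, 0, -0.54, 1],
    [-0.6, 0.8, 0, -0.54, 1],
  ],
)

```text
clock: 2.15
eef_pos: [0.4251, 0.0975, 0.2211]
tool_rot: [0.54, 0.842, 0.0, -0.0]
ft_force: [0.3, 0.6, -0.1]
grip_width: 0.0857
```

```bash
cat >> h.py <<'E'
def toolmove(o,dx,dy,dz,heading=None):
    Rt=R.from_quat(o['tool_rot']); a=Rt.inv().apply([dx,dy,dz]); x=Rt.apply([1,0,0]); hd=np.degrees(np.arctan2(x[1],x[0]))
    roll=None if heading is None else -((heading-hd+180)%360-180)/90
    print('shift',np.round(a/.1,3),'roll',roll,'heading now',round(hd,2))
E
python3 - <<'E'
from workcell import bot,imaging
from h import *
o=bot.get_obs();print(o['clock'],o['eef_pos'],o['ft_force'],o['joint_pos'])
p=o['eef_pos'];toolmove(o,.426-p[0],.091-p[1],.116-p[2],114.5)
cv2.imwrite('pics/w1.png',imaging.camera('wrist')[:,:,::-1]);cv2.imwrite('pics/t1.png',imaging.camera('top')[180:360,120:360,::-1].repeat(3,0).repeat(3,1))
E
```

```text
2.15 [0.42509244 0.0974578  0.22111188] [ 0.32490883  0.59922525 -0.11501607] [ 2.24951424e-01  1.14454648e-01 -1.50203310e-01  1.30633377e+00
  5.79229834e-04 -2.05353481e-01]
shift [-0.063 -0.019  1.051] roll 0.0017183384586635004 heading now 114.65
```

View pics/w1.png

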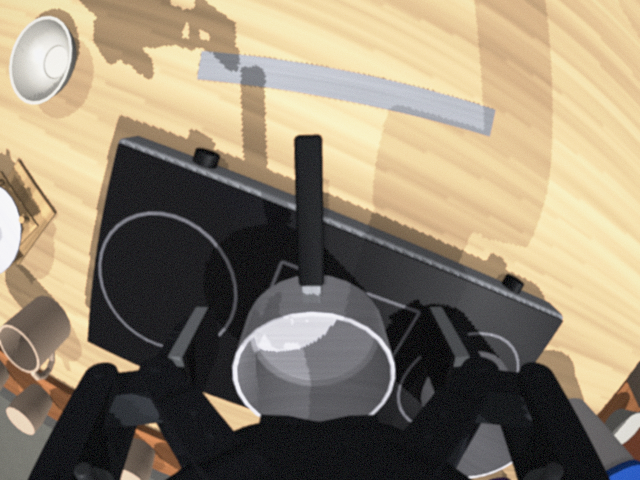

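View pics/t1.png

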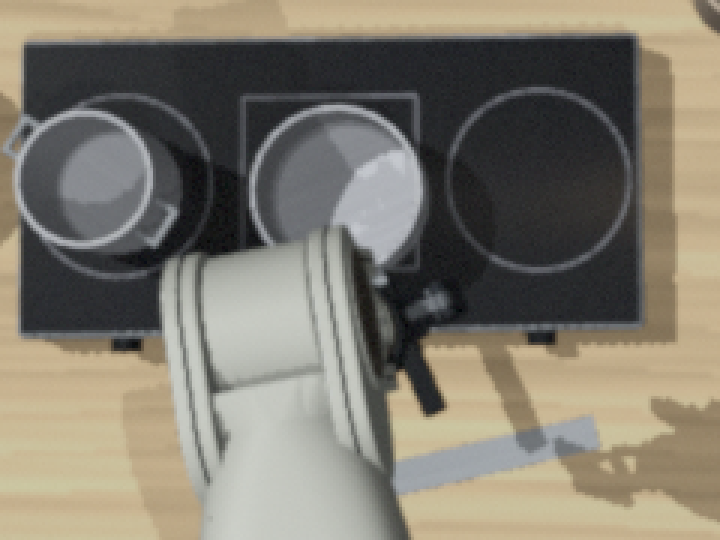

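Run:
```python
from workcell import bot,imaging
from h import *
m=imaging.camera_model('wrist')
e=at(m,308,137,.117,1);s=at(m,312,282,.117,1);c=at(m,314,369,.13,1)
d=e-s;print(e,s,np.linalg.norm(d),np.degrees(np.arctan2(d[1],d[0])))
g=e-.064*d/np.linalg.norm(d);print('grip',g,'pan',e-.199*d/np.linalg.norm(d),c)
o=bot.get_obs();p=o['eef_pos'];toolmove(o,g[0]-p[0],g[1]-p[1],.116-p[2],np.degrees(np.arctan2(d[1],d[0]))-90)
```

```text
[0.36625269 0.06103881 0.117     ] [0.46404949 0.10820122 0.117     ] 0.10857489788813121 -154.25435773392906
grip [0.42389949 0.08883892 0.117     ] pan [0.54549821 0.14747978 0.117     ] [0.53141427 0.14040293 0.13      ]
shift [-0.067 -0.045  1.052] roll -0.012090948419082932 heading now 114.66
```

Request:
carry_out(
  moves=[
    [-0.07, -0.04, 0.3, -0.01, 1],
    [-0.07, -0.04, 0.6, -0.01, 1],
    [-0.07, -0.04, 0.8, -0.01, 1],
    [-0.07, -0.04, 1.0, -0.01, 1],
    [-0.07, -0.04, 1.0, -0.01, 1],
    [-0.07, -0.04, 1.0, -0.01, 1],
  ],
)

```text
clock: 2.85
eef_pos: [0.4246, 0.0878, 0.1215]
tool_rot: [0.533, 0.846, -0.0, -0.0]
ft_force: [0.2, 0.2, 0.7]
grip_width: 0.0854
```

Request:
carry_out(
  moves=[
    [0, 0, 0.05, 0, 0.3],
    [0, 0, 0.05, 0, 0],
    [0, 0, 0.05, 0, -0.2],
    [0, 0, 0.05, 0, -0.4],
    [0, 0, 0.05, 0, -0.6],
    [0, 0, 0.05, 0, -0.8],
    [0, 0, 0.05, 0, -1],
    [0, 0, 0.05, 0, -1],
    [0, 0, 0.05, 0, -1],
    [0, 0, 0.05, 0, -1],
  ],
)

```text
clock: 3.85
eef_pos: [0.4247, 0.0876, 0.1162]
tool_rot: [0.533, 0.846, -0.0, -0.0]
ft_force: [-0.1, -0.4, -0.7]
grip_width: 0.0
```

Run:
```python
from workcell import bot,imaging
from h import *
o=bot.get_obs();print(o['clock'],o['eef_pos'],o['ft_force'],o['ft_torque'],o['grip_width'])
cv2.imwrite('pics/t2.png',imaging.camera('top')[180:360,120:360,::-1].repeat(3,0).repeat(3,1))
cv2.imwrite('pics/w2.png',imaging.camera('wrist')[:,:,::-1])
```

```text
3.85 [0.42465274 0.0875853  0.11619385] [-0.07743314 -0.38012836 -0.65346512] [-0.02005235 -0.02403333  0.00380457] 2.311203150348286e-05
```

View pics/t2.png

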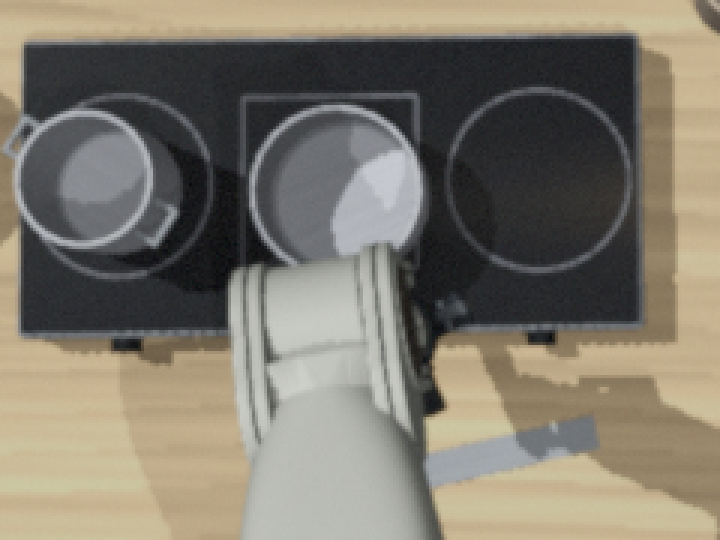

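View pics/w2.png

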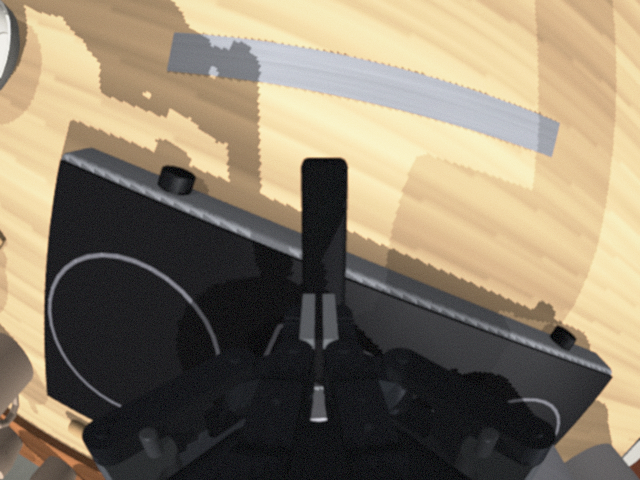

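Run:
```python
from workcell import bot,imaging
from h import *
s=imaging.camera('scene')[:,:,::-1]
cv2.imwrite('pics/s3.png',cv2.resize(s[170:330,300:500],None,fx=4,fy=3.7,interpolation=cv2.INTER_CUBIC))
w=cv2.imread('pics/w2.png'); cv2.imwrite('pics/w2c.png',cv2.resize(w[250:430,230:410],None,fx=3.3,fy=3.3,interpolation=cv2.INTER_CUBIC)*2)
```

```text
(no output)
```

View pics/s3.png

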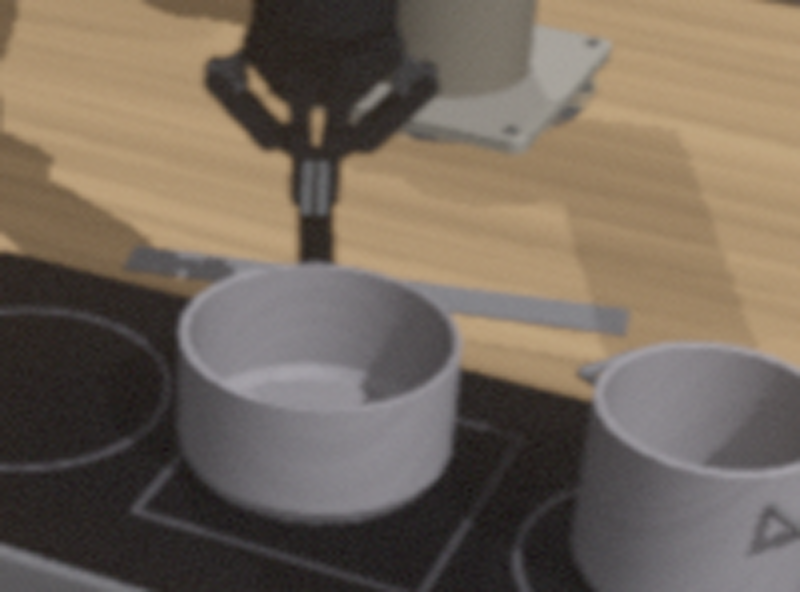

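View pics/w2c.png

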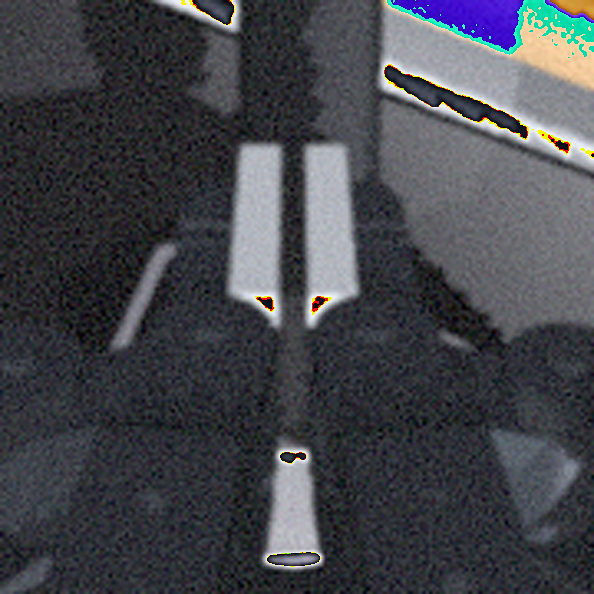

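Run:
```python
from workcell import bot,imaging
from h import *
S=imaging.camera_model('scene')
for z in (.141,.116,.110,.0912): print(z,proj(S,[.4247,.0876,z]))
print('grip handle top',proj(S,[.4239,.0888,.117]),'bottom',proj(S,[.4239,.0888,.103]))
print(tri(*[]) if 0 else '')
# tip in scene at known xy: solve z
e,d=ray(S,378.8,227.6)
t=(.4247-e[0])/d[0]; print(e+t*d)
W=imaging.camera_model('wrist')
print(bot.get_obs()['grip_width'])
for v in (295,340): print(at(W,320,v,.1,1), ray(W,320,v,1))
```

```text
0.141 [[378.03584245 220.00024078]]
0.116 [[377.50901006 229.75593646]]
0.11 [[377.38432118 232.06488094]]
0.0912 [[376.99792145 239.22009422]]
grip handle top [[378.18036235 229.34218509]] bottom [[377.88615553 234.7152816 ]]

[0.4247     0.09039215 0.12240395]
3.369522179815558e-05
[0.42914272 0.08973477 0.1       ] (array([0.3492756 , 0.05097102, 0.26852201]), array([ 0.41930312,  0.20351004, -0.88474209]))
[0.45438518 0.10182807 0.1       ] (array([0.3492756 , 0.05097102, 0.26852201]), array([ 0.51267397,  0.24805623, -0.82196928]))
```

Run:
```python
from workcell import bot,imaging
from h import *
o=bot.get_obs();m=imaging.camera_model('wrist');Rt=R.from_quat(o['tool_rot'])
for (u,v) in [(205,308),(440,308),(302,295),(337,295),(300,340),(338,340),(320,295),(320,345)]:
    e,d=ray(m,u,v,1); E=Rt.inv().apply(e-o['eef_pos']);D=Rt.inv().apply(d)
    for y in (-.011,0,.011):
        t=(y-E[1])/D[1]; print((u,v),'tool y',y,np.round(E+t*D,4))
print('cam in tool',E)
img=cv2.imread('pics/w2.png')[130:430,200:440].astype(float)
cv2.imwrite('pics/w2d.png',cv2.resize(np.clip(img*5,0,255).astype('uint8'),None,fx=2.5,fy=2,interpolation=cv2.INTER_CUBIC))
```

```text
(205, 308) tool y -0.011 [-0.0462 -0.011  -0.0268]
(205, 308) tool y 0 [-0.0531  0.     -0.0079]
(205, 308) tool y 0.011 [-0.06    0.011   0.0111]
(440, 308) tool y -0.011 [ 0.048  -0.011  -0.0272]
(440, 308) tool y 0 [ 0.0554  0.     -0.0083]
(440, 308) tool y 0.011 [0.0627 0.011  0.0106]
(302, 295) tool y -0.011 [-0.0076 -0.011  -0.0141]
(302, 295) tool y 0 [-0.0087  0.      0.0068]
(302, 295) tool y 0.011 [-0.0098  0.011   0.0276]
(337, 295) tool y -0.011 [ 0.007  -0.011  -0.0141]
(337, 295) tool y 0 [0.0082 0.     0.0067]
(337, 295) tool y 0.011 [0.0093 0.011  0.0276]
(300, 340) tool y -0.011 [-0.007  -0.011  -0.0473]
(300, 340) tool y 0 [-0.008   0.     -0.0314]
(300, 340) tool y 0.011 [-0.0089  0.011  -0.0155]
(338, 340) tool y -0.011 [ 0.0059 -0.011  -0.0473]
(338, 340) tool y 0 [ 0.0069  0.     -0.0314]
(338, 340) tool y 0.011 [ 0.0079  0.011  -0.0156]
(320, 295) tool y -0.011 [-0.0001 -0.011  -0.0141]
(320, 295) tool y 0 [-0.      0.      0.0068]
(320, 295) tool y 0.011 [0.     0.011  0.0277]
(320, 345) tool y -0.011 [-0.0002 -0.011  -0.0502]
(320, 345) tool y 0 [-0.0001  0.     -0.0348]
(320, 345) tool y 0.011 [-0.0001  0.011  -0.0193]
cam in tool [-0.00050824 -0.08382243 -0.15232281]
```

View pics/w2d.png

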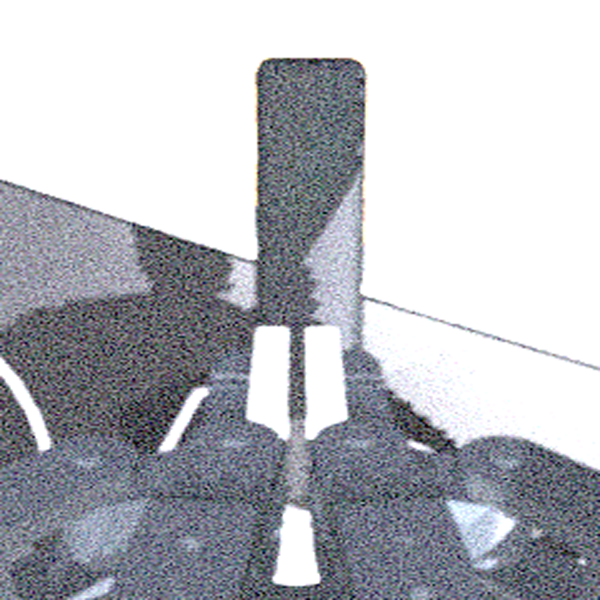

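The hand shut on nothing. The scene view puts the fingertips at about z 0.122, above the handle top at 0.117, and the wrist view agrees. The tips are actually about 13 mm behind the reported TCP, not 25 mm ahead of it. I'll reopen, go lower in a small step and check.

Request:
carry_out(
  moves=[
    [0, 0, 0, 0, 1],
    [0, 0, 0, 0, 1],
    [0, 0, 0, 0, 1],
    [0, 0, 0, 0, 1],
    [0, 0, 0, 0, 1],
    [0, 0, 0, 0, 1],
    [0, 0, 0, 0, 1],
    [0, 0, 0.1, 0, 1],
    [0, 0, 0.2, 0, 1],
    [0, 0, 0.3, 0, 1],
    [0, 0, 0.33, 0, 1],
    [0, 0, 0.33, 0, 1],
  ],
)

```text
clock: 5.2
eef_pos: [0.4238, 0.0874, 0.0822]
tool_rot: [0.533, 0.846, -0.001, -0.001]
ft_force: [-0.0, 0.0, -0.3]
grip_width: 0.0852
```

Run:
```python
from workcell import bot,imaging
from h import *
o=bot.get_obs();print(o['clock'],o['eef_pos'],o['ft_force'],o['grip_width'])
s=imaging.camera('scene')[:,:,::-1]
cv2.imwrite('pics/s4.png',cv2.resize(s[170:330,300:500],None,fx=4,fy=3.7,interpolation=cv2.INTER_CUBIC))
cv2.imwrite('pics/w4.png',imaging.camera('wrist')[:,:,::-1])
```

```text
5.2 [0.42381907 0.08741211 0.08217135] [-0.04839506  0.03259375 -0.30601417] 0.08517985600067177
```

View pics/s4.png

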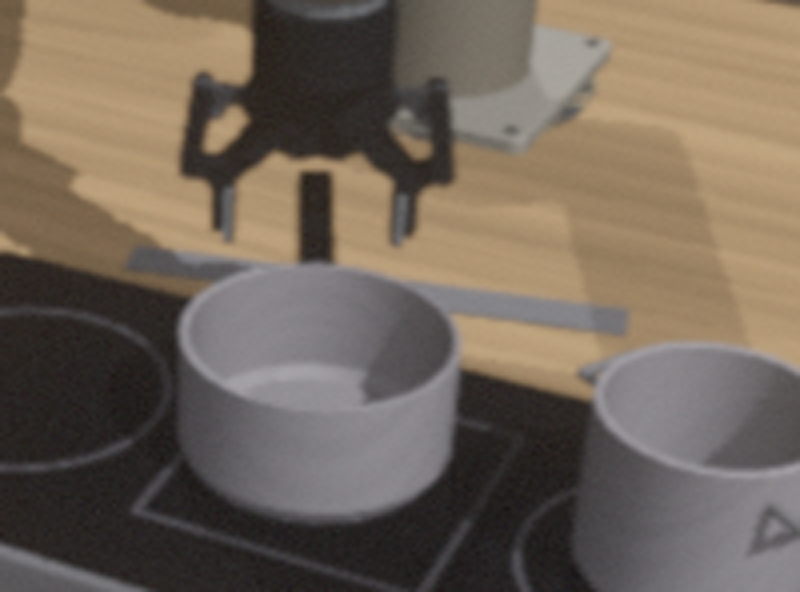

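View pics/w4.png

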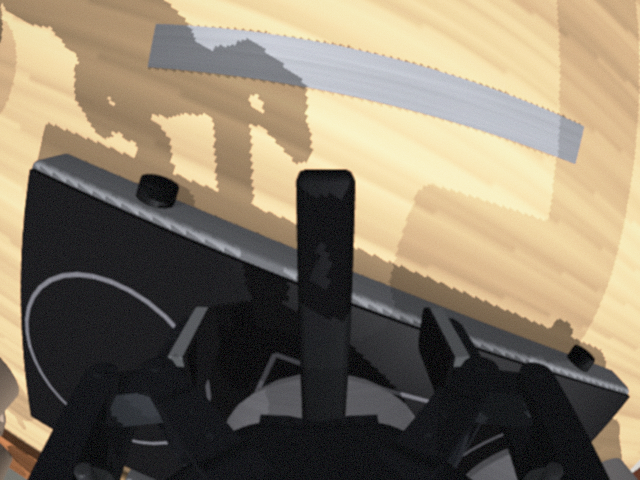

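Request:
carry_out(
  moves=[
    [0, 0, 0.05, 0, 0.3],
    [0, 0, 0.05, 0, 0],
    [0, 0, 0.05, 0, -0.2],
    [0, 0, 0.05, 0, -0.4],
    [0, 0, 0.05, 0, -0.6],
    [0, 0, 0.05, 0, -0.8],
    [0, 0, 0.05, 0, -1],
    [0, 0, 0.05, 0, -1],
    [0, 0, 0.05, 0, -1],
  ],
)

```text
clock: 6.2
eef_pos: [0.4246, 0.0879, 0.0784]
tool_rot: [0.533, 0.846, 0.0, -0.0]
ft_force: [-2.3, 2.3, 5.3]
grip_width: 0.019
```

Run:
```python
from workcell import bot,imaging
from h import *
o=bot.get_obs();print(o['clock'],o['eef_pos'],o['ft_force'],o['ft_torque'],o['grip_width'])
m=imaging.camera_model('wrist')
cv2.imwrite('pics/w5.png',imaging.camera('wrist')[:,:,::-1])
p=np.array([.546,.147]);t=np.array([.568,-.0135]);d=t-p;print(d)
toolmove(o,d[0],d[1],0)
cv2.imwrite('pics/t5.png',cv2.resize(imaging.camera('top')[180:330,120:340,::-1],None,fx=3.6,fy=3.6,interpolation=cv2.INTER_CUBIC))
```

```text
6.2 [0.42462259 0.08787015 0.07842626] [-2.25580762  2.26662364  5.33053002] [0.4193055  0.4155511  0.17558655] 0.01897306396599238
[ 0.022  -0.1605]
shift [-1.543e+00 -4.950e-01 -1.000e-03] roll None heading now 115.58
```

View pics/w5.png

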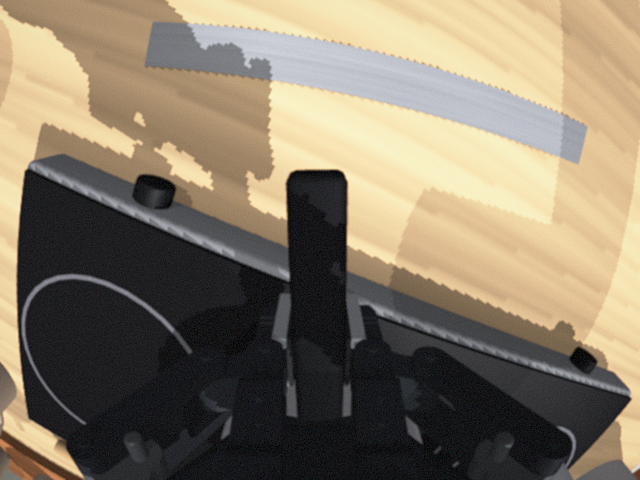

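View pics/t5.png

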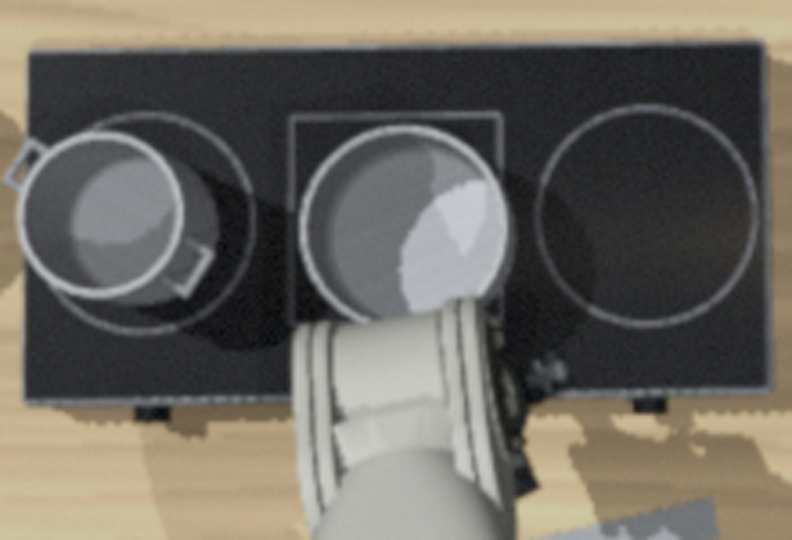

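Request:
carry_out(
  moves=[
    [0, 0, -0.01, 0, -1],
    [0, 0, -0.01, 0, -1],
    [-0.05, -0.02, -0.01, 0, -1],
    [-0.15, -0.05, -0.01, 0, -1],
    [-0.3, -0.1, -0.01, 0, -1],
    [-0.45, -0.15, -0.01, 0, -1],
    [-0.6, -0.19, -0.01, 0, -1],
    [-0.72, -0.23, -0.01, 0, -1],
    [-0.8, -0.26, -0.01, 0, -1],
    [-0.8, -0.26, -0.01, 0, -1],
    [-0.8, -0.26, -0.01, 0, -1],
  ],
)

```text
clock: 7.4
eef_pos: [0.4351, 0.0031, 0.079]
tool_rot: [0.534, 0.845, -0.001, 0.0]
ft_force: [-0.7, -2.0, -1.1]
grip_width: 0.0191
```

Run:
```python
from workcell import bot,imaging
from h import *
o=bot.get_obs();print(o['clock'],o['eef_pos'],o['ft_force'],o['ft_torque'],o['grip_width'])
cv2.imwrite('pics/t6.png',cv2.resize(imaging.camera('top')[180:330,120:340,::-1],None,fx=3.6,fy=3.6,interpolation=cv2.INTER_CUBIC))
```

```text
7.4 [0.43508779 0.00307455 0.07903352] [-0.65385317 -1.99054875 -1.10925512] [-0.48559909  0.25916258 -0.21212033] 0.019050818826164807
```

View pics/t6.png

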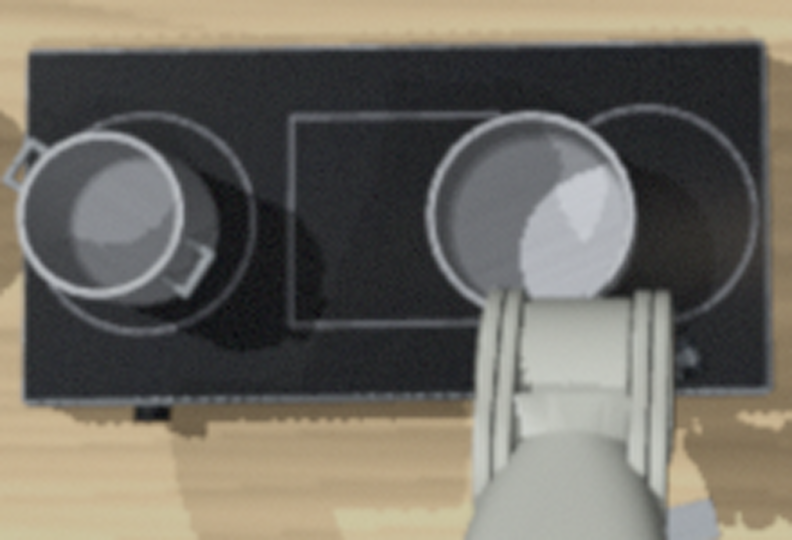

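Run:
```python
from workcell import bot,imaging
from h import *
T=imaging.camera_model('top')
q=lambda U,V:((U+.5)/3.6-.5+120,(V+.5)/3.6-.5+180)
p=at(T,*q(532,216.5),.13);print(p)
o=bot.get_obs();d=np.array([.568,-.0135])-p[:2];print(d);toolmove(o,*d,0)
```

```text
[0.55609949 0.06128062 0.13      ]
[ 0.01190051 -0.07478062]
shift [-0.726 -0.214  0.001] roll None heading now 115.46
```

Request:
carry_out(
  moves=[
    [-0.05, -0.02, 0, 0, -1],
    [-0.15, -0.05, 0, 0, -1],
    [-0.3, -0.1, 0, 0, -1],
    [-0.45, -0.14, 0, 0, -1],
    [-0.6, -0.18, 0, 0, -1],
    [-0.68, -0.2, 0, 0, -1],
    [-0.73, -0.22, 0, 0, -1],
    [-0.73, -0.22, 0, 0, -1],
    [-0.73, -0.22, 0, 0, -1],
  ],
)

```text
clock: 8.35
eef_pos: [0.4472, -0.0714, 0.0792]
tool_rot: [0.533, 0.846, -0.0, 0.0]
ft_force: [-1.0, -0.9, -2.1]
grip_width: 0.0191
```

Run:
```python
from workcell import bot,imaging
from h import *
o=bot.get_obs();print(o['clock'],o['eef_pos'],o['ft_force'],o['ft_torque'],o['grip_width'])
cv2.imwrite('pics/t7.png',cv2.resize(imaging.camera('top')[180:300,210:350,::-1],None,fx=5,fy=5,interpolation=cv2.INTER_CUBIC))
cv2.imwrite('pics/s7.png',cv2.resize(imaging.camera('scene')[190:330,240:400,::-1],None,fx=4,fy=4,interpolation=cv2.INTER_CUBIC))
```

```text
8.35 [ 0.44715646 -0.07143261  0.07917799] [-1.01702709 -0.9163949  -2.1480774 ] [-0.17899236  0.17388615 -0.10185591] 0.0190879787354925
```

View pics/t7.png

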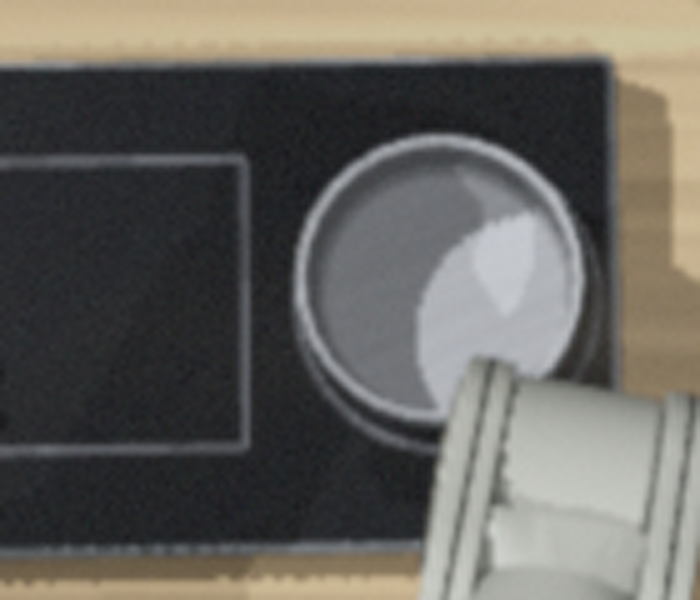

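View pics/s7.png

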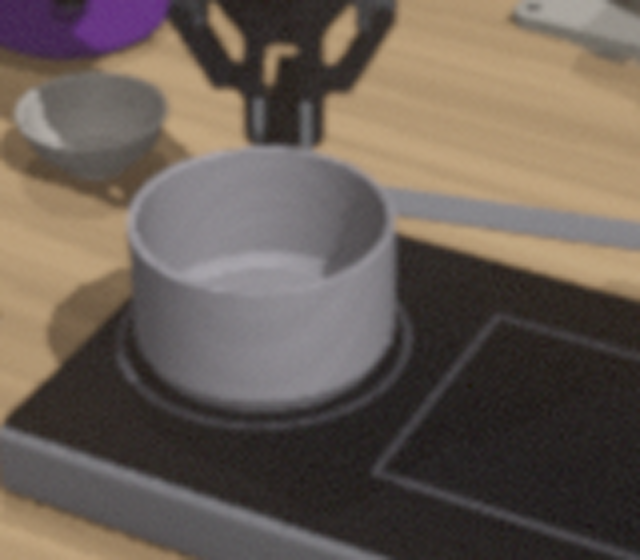

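Run:
```python
from workcell import bot,imaging
from h import *
T=imaging.camera_model('top');S=imaging.camera_model('scene')
q=lambda U,V:((U+.5)/5-.5+210,(V+.5)/5-.5+180)
print('pan',at(T,*q(439,278),.13))
a=np.linspace(0,6.283,400);c=np.c_[np.cos(a),np.sin(a),0*a]
for rad,z in ((.07,.05),(.078,.05),(.07,.13)):
    b=proj(S,c*rad+[.568,-.0135,z]); b=(b-[240,190])*4+1.5; print(rad,z,b.min(0),b.max(0))
    b=proj(T,c*rad+[.568,-.0135,z]); b=(b-[210,180])*5+2; print(' top',b.min(0),b.max(0))
```

```text
pan [ 0.56903602 -0.01158171  0.13      ]
0.07 0.05 [133.23400439 265.16147885] [392.23052682 418.99193503]
 top [311.91608796 163.97779669] [582.07031875 432.53862264]
0.078 0.05 [118.39244089 257.2342812 ] [407.07155471 428.74514667]
 top [296.45872768 148.77478139] [597.48836157 448.02977736]
0.07 0.13 [124.41240683 144.66995146] [393.24823846 291.73505328]
 top [299.54951423 138.56549078] [586.01101779 423.16824102]
```

Request:
carry_out(
  moves=[
    [0, 0, 0, 0, -0.3],
    [0, 0, 0, 0, 0.2],
    [0, 0, 0, 0, 0.6],
    [0, 0, 0, 0, 1],
    [0, 0, 0, 0, 1],
    [0, 0, 0, 0, 1],
    [0, 0, -0.2, 0, 1],
    [0, 0, -0.6, 0, 1],
    [0, 0, -1, 0, 1],
    [0, 0, -1, 0, 1],
  ],
)

```text
clock: 9.45
eef_pos: [0.4513, -0.0718, 0.1847]
tool_rot: [0.533, 0.846, 0.002, 0.005]
ft_force: [-0.1, -0.3, -0.4]
grip_width: 0.0854
```

Request:
carry_out(
  moves=[
    [-0.4, -0.1, 0, 0, 1],
    [-0.8, -0.2, 0, 0, 1],
    [-0.9, -0.26, 0, 0, 1],
    [-0.9, -0.26, 0, 0, 1],
  ],
)

```text
clock: 9.85
eef_pos: [0.4623, -0.1648, 0.1785]
tool_rot: [0.534, 0.845, -0.0, -0.001]
ft_force: [-0.0, 0.1, -0.2]
grip_width: 0.0854
```

Request:
carry_out(
  moves=[
    [-0.4, -0.1, 0, 0, 1],
    [-0.8, -0.2, 0, 0, 1],
    [-0.9, -0.26, 0, 0, 1],
    [-0.9, -0.26, 0, 0, 1],
  ],
)

```text
clock: 10.25
eef_pos: [0.4776, -0.2561, 0.1785]
tool_rot: [0.534, 0.846, 0.0, -0.001]
ft_force: [-0.6, 0.3, -0.8]
grip_width: 0.0854
```

Request:
carry_out(
  moves=[
    [-0.4, -0.1, 0, 0, 1],
    [-0.8, -0.2, 0, 0, 1],
    [-0.9, -0.26, 0, 0, 1],
    [-0.9, -0.26, 0, 0, 1],
  ],
)

```text
clock: 10.65
eef_pos: [0.4932, -0.3478, 0.1786]
tool_rot: [0.533, 0.846, 0.0, -0.001]
ft_force: [-0.6, 0.2, 0.1]
grip_width: 0.0853
```

Request:
carry_out(
  moves=[
    [-0.4, -0.1, 0, 0.09, 1],
    [-0.8, -0.2, 0, 0.18, 1],
    [-0.85, -0.26, 0, 0.27, 1],
    [-0.85, -0.26, 0, 0.36, 1],
    [-0.85, -0.26, 0, 0.45, 1],
    [-0.85, -0.26, 0, 0.54, 1],
    [-0.85, -0.26, 0, 0.63, 1],
    [-0.85, -0.26, 0, 0.74, 1],
    [-0.85, -0.26, 0, 0.74, 1],
    [-0.85, -0.26, 0, 0.74, 1],
  ],
)

```text
clock: 11.65
eef_pos: [0.5071, -0.4342, 0.1795]
tool_rot: [0.909, 0.416, 0.0, -0.0]
ft_force: [-0.7, -0.2, 0.1]
grip_width: 0.0855
```

Run:
```python
from workcell import bot,imaging
from h import *
o=bot.get_obs();print(o['clock'],o['eef_pos'],o['ft_force'],o['grip_width'],o['joint_pos'])
m=imaging.camera_model('wrist');print(m['eye'],m['rotation'])
cv2.imwrite('pics/w8.png',imaging.camera('wrist')[:,:,::-1])
cv2.imwrite('pics/t8.png',cv2.resize(imaging.camera('top')[180:300,210:350,::-1],None,fx=5,fy=5,interpolation=cv2.INTER_CUBIC))
toolmove(o,.505-o['eef_pos'][0],-.436-o['eef_pos'][1],0,49.2)
```

```text
11.65 [ 0.50710869 -0.43423146  0.17948075] [-0.72900973 -0.2451201   0.1040792 ] 0.0854706220147707 [-7.08349249e-01  6.03563420e-01  4.48970510e-01  1.41700199e+00
  4.58901257e-04  3.60415626e-03]
[ 0.4438621  -0.38038542  0.33187569] [-0.14958443 -0.06770298  0.41013405  0.89712366]
shift [-0.027 -0.004 -0.   ] roll 8.948601119729776e-05 heading now 49.21
```

View pics/w8.png

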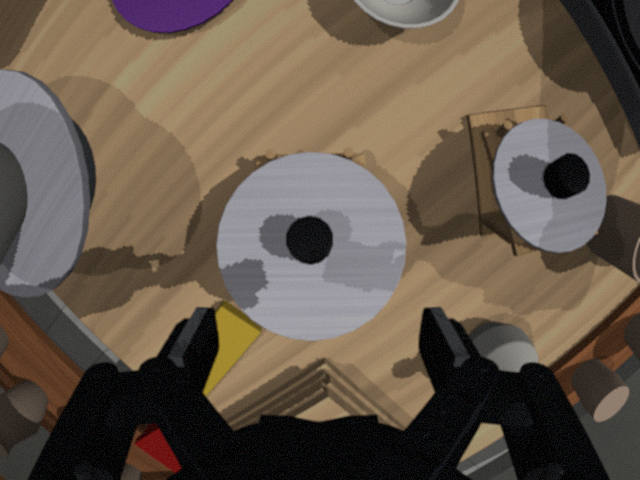

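View pics/t8.png

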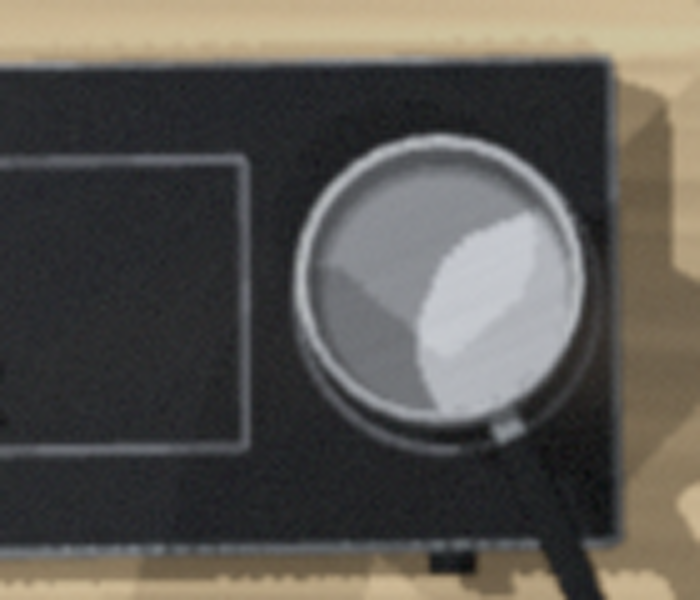

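```bash
cat > fit3.py <<'E'
from fit import *
print('---')
W=dict(fovy=65.70646984690485,cx=318.3475018587619,cy=236.9517364065455,eye=np.array([0.4438621,-0.38038542,0.33187569]),rotation=[-0.14958443,-0.06770298,0.41013405,0.89712366])
def pf(m,p):
    f=240/np.tan(np.radians(m['fovy']/2)); q=R.from_quat(m['rotation']).inv().apply(np.atleast_2d(p)-m['eye'])
    r=np.hypot(q[:,0],q[:,1]);t=np.arctan2(r,-q[:,2]); return np.c_[m['cx']+f*t*q[:,0]/r,m['cy']-f*t*q[:,1]/r]
ow=np.array([217,407,152,341,310,240.])
def rt(p): return R.from_euler('z',p[3])*R.from_euler('y',-p[4])
def mw(p,onlyw=False):
    Q=rt(p).apply(pts)+p[:3];a=pf(W,Q);k=pf(W,rt(p).apply([[0,0,.037]])+p[:3])[0]
    r=np.r_[a[:,0].min(),a[:,0].max(),a[:,1].min(),a[:,1].max(),k]-ow
    b=proj(T,Q);c=proj(S,Q)
    r2=np.r_[b[:,0].min(),b[:,0].max(),b[:,1].min(),b[:,1].max(),c[:,0].min(),c[:,0].max(),c[:,1].min(),c[:,1].max()]-obs[:8]
    return np.r_[r,r2*1.5]
r=least_squares(mw,[.515,-.445,.07,-.71,.45]);p=r.x
print(p[:3],np.degrees(p[3:]),np.round(r.fun,1))
for h in (.024,.030,.037): print(h,rt(p).apply([0,0,h])+p[:3])
for h in (.03,): print('tilt26',(R.from_euler('z',p[3])*R.from_euler('y',-np.radians(26))).apply([0,0,h])+p[:3])
E
python3 fit3.py | sed -n '/---/,$p'
```

```text
---
[ 0.51326124 -0.44738335  0.06819137] [-39.64721938  25.19637608] [ 0.4  0.2 -0.5 -0.4  0.3 -0.5  0.4  0.7  0.4  0.6 -1.8 -1.2 -0.1 -0.3]
0.024 [ 0.50539403 -0.4408641   0.08990786]
0.03 [ 0.50342722 -0.43923428  0.09533699]
0.037 [ 0.50113262 -0.43733283  0.10167096]
tilt26 [ 0.50313503 -0.43899216  0.09515519]
```

Run:
```python
from workcell import bot
from h import *
o=bot.get_obs();p=o['eef_pos'];toolmove(o,.5035-p[0],-.439-p[1],.085-p[2],50.3)
```

```text
shift [-0.053 -0.     0.944] roll -0.012859051829047353 heading now 49.14
```

Request:
carry_out(
  moves=[
    [-0.06, 0, 0.2, -0.01, 0.1],
    [-0.06, 0, 0.5, -0.01, 0.1],
    [-0.06, 0, 0.75, -0.01, 0.1],
    [-0.06, 0, 0.9, -0.01, 0.1],
    [-0.06, 0, 0.94, -0.01, 0.1],
    [-0.06, 0, 0.94, -0.01, 0.1],
  ],
)

```text
clock: 12.35
eef_pos: [0.5025, -0.4403, 0.0846]
tool_rot: [0.907, 0.422, -0.0, -0.001]
ft_force: [-0.4, -0.7, 0.9]
grip_width: 0.0473
```

Run:
```python
from workcell import bot,imaging
from h import *
o=bot.get_obs();print(o['clock'],o['eef_pos'],o['ft_force'],o['grip_width'])
cv2.imwrite('pics/w9.png',imaging.camera('wrist')[:,:,::-1])
cv2.imwrite('pics/s9.png',cv2.resize(imaging.camera('scene')[130:270,110:270,::-1],None,fx=4.5,fy=4.2,interpolation=cv2.INTER_CUBIC))
```

```text
12.35 [ 0.5025212  -0.44029902  0.08464075] [-0.44097681 -0.74130895  0.87604544] 0.04731392427229911
```

View pics/w9.png

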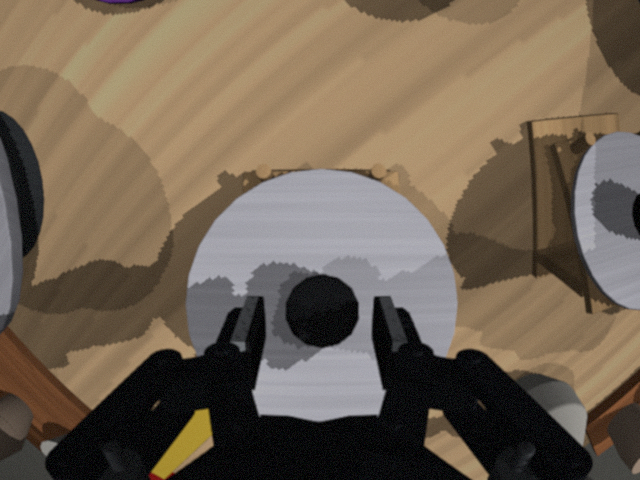

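View pics/s9.png

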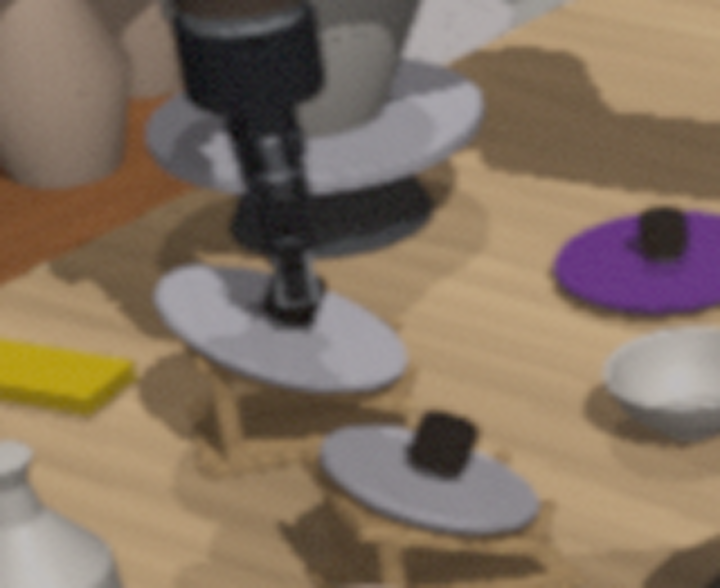

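Request:
carry_out(
  moves=[
    [0, 0.02, 0.05, 0, 0.1],
    [0, 0.02, 0.1, 0, 0.1],
    [0, 0.02, 0.11, 0, 0.1],
    [0, 0.02, 0.11, 0, 0.0],
    [0, 0.02, 0.11, 0, -0.1],
    [0, 0.02, 0.11, 0, -0.2],
    [0, 0.02, 0.11, 0, -0.2],
  ],
)

```text
clock: 13.15
eef_pos: [0.5046, -0.4418, 0.0744]
tool_rot: [0.907, 0.422, 0.0, -0.0]
ft_force: [0.5, 0.7, 0.4]
grip_width: 0.0339
```

Run:
```python
from workcell import bot,imaging
from h import *
o=bot.get_obs();print(o['clock'],o['eef_pos'],o['ft_force'],o['ft_torque'],o['grip_width'])
cv2.imwrite('pics/w10.png',cv2.resize(imaging.camera('wrist')[160:420,160:480,::-1],None,fx=2.3,fy=2.3))
```

```text
13.15 [ 0.50464345 -0.4418351   0.07443868] [0.52168932 0.68635485 0.35492662] [ 0.261382   -0.15509183  0.05743731] 0.033905496841019844
```

View pics/w10.png

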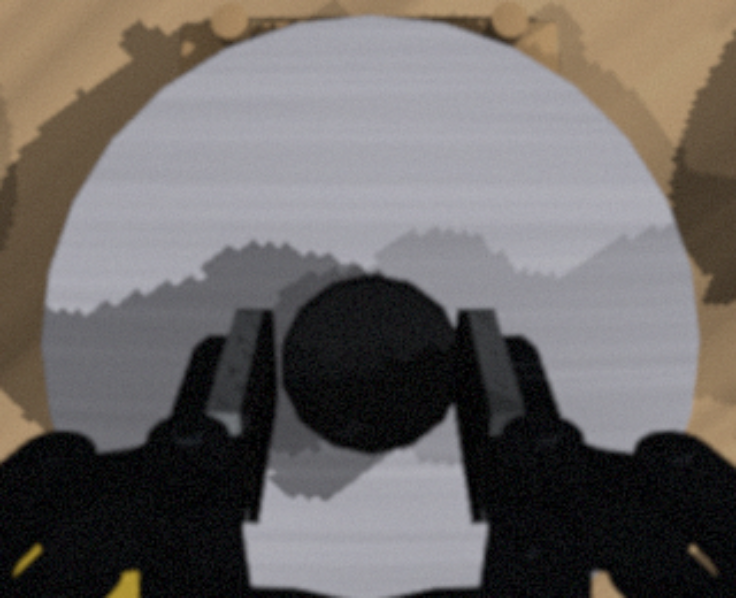

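Request:
carry_out(
  moves=[
    [0.01, 0, 0.02, 0, -0.18],
    [0.01, 0, 0.04, 0, -0.2],
    [0.01, 0, 0.04, 0, -0.25],
    [0.01, 0, 0.04, 0, -0.4],
    [0.01, 0, 0.04, 0, -0.6],
    [0.01, 0, 0.04, 0, -1],
    [0.01, 0, 0.04, 0, -1],
    [0.01, 0, 0.04, 0, -1],
  ],
)

```text
clock: 14.0
eef_pos: [0.5051, -0.4413, 0.0702]
tool_rot: [0.907, 0.422, 0.0, -0.0]
ft_force: [1.2, 0.4, -1.0]
grip_width: 0.0299
```

Run:
```python
from workcell import bot,imaging
from h import *
o=bot.get_obs();print(o['clock'],o['eef_pos'],o['ft_force'],o['ft_torque'],o['grip_width'])
cv2.imwrite('pics/w11.png',cv2.resize(imaging.camera('wrist')[160:420,160:480,::-1],None,fx=2.3,fy=2.3))
```

```text
14.0 [ 0.50511805 -0.44127262  0.07015623] [ 1.24685933  0.38484963 -0.95288422] [ 0.1711599  -0.38336209  0.0328952 ] 0.029874837918198713
```

View pics/w11.png

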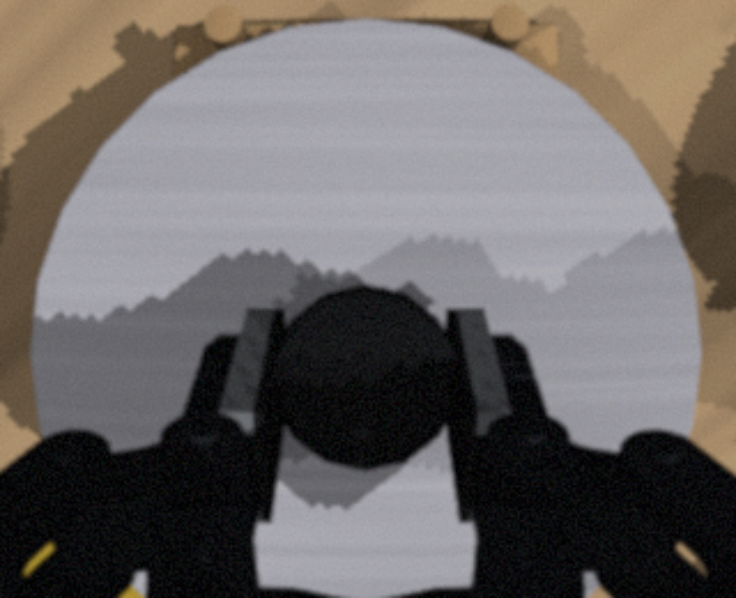

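Request:
carry_out(
  moves=[
    [0, 0, -0.02, 0, -1],
    [0, 0, -0.06, 0, -1],
    [0, 0, -0.12, 0, -1],
    [0, 0, -0.25, 0, -1],
    [0, 0, -0.4, 0, -1],
    [0, 0, -0.6, 0, -1],
    [0, 0, -0.8, 0, -1],
    [0, 0, -0.9, 0, -1],
    [0, 0, -1, 0, -1],
    [0, 0, -1, 0, -1],
  ],
)

```text
clock: 15.05
eef_pos: [0.5055, -0.4419, 0.172]
tool_rot: [0.907, 0.421, 0.001, 0.001]
ft_force: [-0.0, -0.4, -2.8]
grip_width: 0.0307
```

Run:
```python
from workcell import bot,imaging
from h import *
o=bot.get_obs();print(o['clock'],o['eef_pos'],o['ft_force'],o['ft_torque'],o['grip_width'])
cv2.imwrite('pics/w12.png',imaging.camera('wrist')[:,:,::-1])
cv2.imwrite('pics/s12.png',cv2.resize(imaging.camera('scene')[110:270,110:310,::-1],None,fx=4,fy=3.7,interpolation=cv2.INTER_CUBIC))
```

```text
15.05 [ 0.50552753 -0.44191172  0.17204932] [-0.01776718 -0.40861683 -2.83634148] [ 0.02002736 -0.05509388  0.00552142] 0.030725213129512874
```

View pics/w12.png

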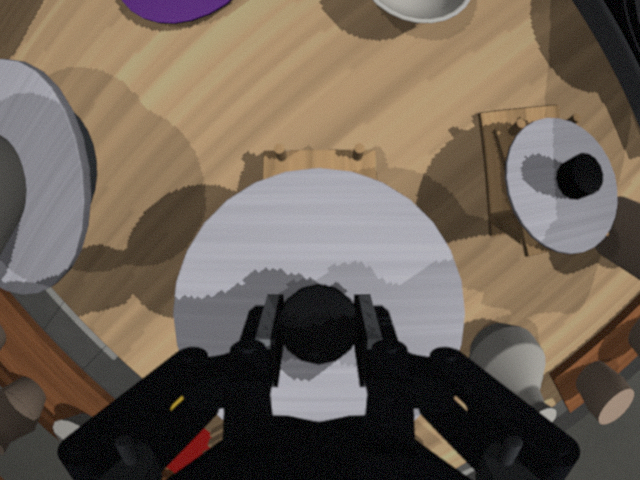

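View pics/s12.png

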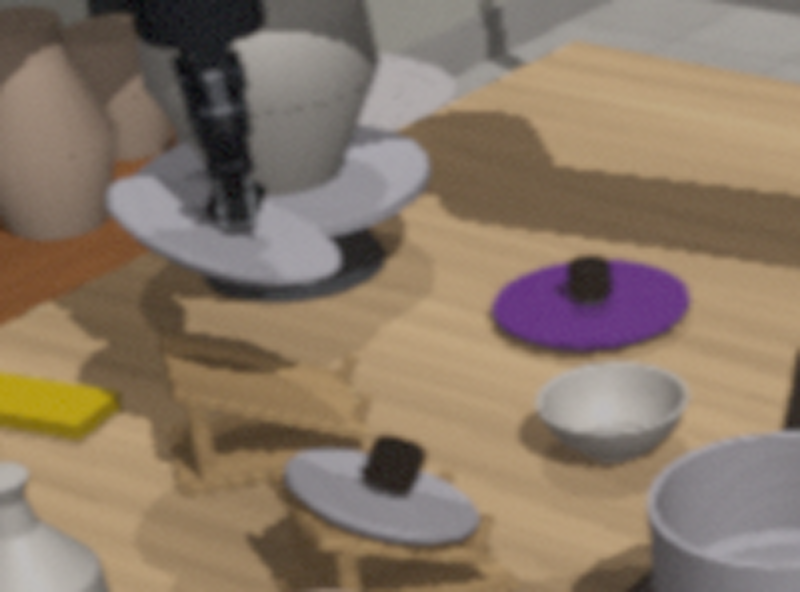

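Request:
carry_out(
  moves=[
    [0, 0, -0.2, 0, -1],
    [0, 0, -0.4, 0, -1],
    [0.2, -0.14, -0.45, 0, -1],
    [0.5, -0.35, -0.45, 0, -1],
    [0.83, -0.58, -0.45, 0, -1],
    [0.83, -0.58, -0.45, 0, -1],
  ],
)

```text
clock: 15.75
eef_pos: [0.5138, -0.3352, 0.2141]
tool_rot: [0.906, 0.424, -0.0, -0.003]
ft_force: [0.2, -1.2, -2.6]
grip_width: 0.0304
```

Request:
carry_out(
  moves=[
    [0.3, -0.21, 0, 0, -1],
    [0.6, -0.42, 0, 0, -1],
    [0.83, -0.58, 0, 0, -1],
  ],
)

```text
clock: 16.05
eef_pos: [0.5227, -0.238, 0.214]
tool_rot: [0.907, 0.422, -0.001, -0.001]
ft_force: [0.7, 1.3, -2.8]
grip_width: 0.03
```

Request:
carry_out(
  moves=[
    [0.3, -0.21, 0, 0, -1],
    [0.6, -0.42, 0, 0, -1],
    [0.83, -0.58, 0, 0, -1],
  ],
)

```text
clock: 16.35
eef_pos: [0.5319, -0.137, 0.2141]
tool_rot: [0.907, 0.422, -0.001, -0.001]
ft_force: [-0.1, 0.0, -2.6]
grip_width: 0.0303
```

Request:
carry_out(
  moves=[
    [0.3, -0.21, 0, 0, -1],
    [0.6, -0.42, 0, 0, -1],
    [0.83, -0.58, 0, 0, -1],
  ],
)

```text
clock: 16.65
eef_pos: [0.5412, -0.0363, 0.2142]
tool_rot: [0.907, 0.422, -0.001, -0.001]
ft_force: [-0.0, -0.6, -2.6]
grip_width: 0.0305
```

Request:
carry_out(
  moves=[
    [0.3, -0.21, 0, 0, -1],
    [0.6, -0.42, 0, 0, -1],
    [0.83, -0.58, 0, 0, -1],
  ],
)

```text
clock: 16.95
eef_pos: [0.5504, 0.0646, 0.2141]
tool_rot: [0.907, 0.422, -0.001, -0.0]
ft_force: [0.3, -0.3, -2.0]
grip_width: 0.0302
```

Request:
carry_out(
  moves=[
    [0.3, -0.21, 0, 0, -1],
    [0.6, -0.42, 0, 0, -1],
    [0.75, -0.53, 0, 0, -1],
    [0.83, -0.58, 0, 0, -1],
    [0.83, -0.58, 0, 0, -1],
    [0.83, -0.58, 0, 0, -1],
  ],
)

```text
clock: 17.55
eef_pos: [0.5598, 0.1627, 0.2147]
tool_rot: [0.907, 0.421, -0.001, 0.0]
ft_force: [0.2, 0.0, -2.1]
grip_width: 0.0297
```

Run:
```python
from workcell import bot,imaging
from h import *
o=bot.get_obs();print(o['clock'],o['eef_pos'],o['ft_force'],o['ft_torque'],o['grip_width'])
cv2.imwrite('pics/s13.png',imaging.camera('scene')[:,:,::-1])
p=o['eef_pos'];toolmove(o,.560-p[0],.165-p[1],.092-p[2])
```

```text
17.55 [0.559808   0.16268552 0.21465197] [ 0.22503238  0.04688689 -2.10187292] [0.01182235 0.02854388 0.03517247] 0.029741976810838552
shift [ 0.021 -0.013  1.226] roll None heading now 49.82
```

View pics/s13.png

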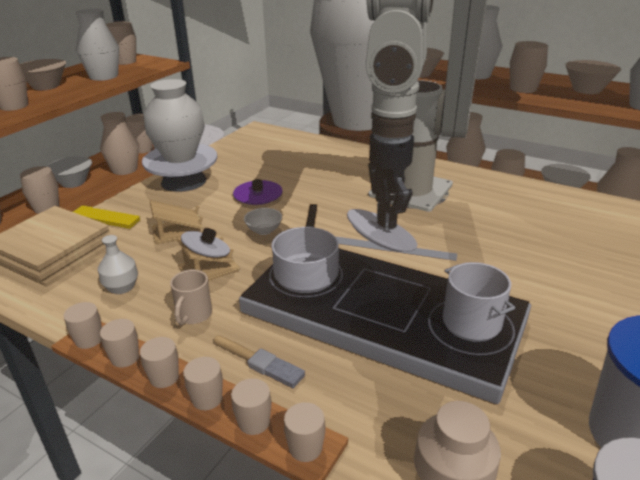

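Lid held, tilted as it lay. I'll lower it over the empty middle square to press it level.

Request:
carry_out(
  moves=[
    [0, 0, 0.3, 0, -1],
    [0, 0, 0.6, 0, -1],
    [0, 0, 0.9, 0, -1],
    [0, 0, 1, 0, -1],
    [0, 0, 1, 0, -1],
  ],
)

```text
clock: 18.1
eef_pos: [0.5587, 0.1622, 0.1137]
tool_rot: [0.907, 0.421, -0.002, -0.0]
ft_force: [0.6, -0.3, -1.3]
grip_width: 0.0302
```

Request:
carry_out(
  moves=[
    [0, 0, 0.1, 0, -1],
    [0, 0, 0.2, 0, -1],
    [0, 0, 0.25, 0, -1],
    [0, 0, 0.3, 0, -1],
    [0, 0, 0.3, 0, -1],
  ],
)

```text
clock: 18.6
eef_pos: [0.5601, 0.1638, 0.085]
tool_rot: [0.907, 0.422, 0.0, 0.0]
ft_force: [-0.4, -0.3, -3.1]
grip_width: 0.0301
```

Run:
```python
from workcell import bot,imaging
from h import *
o=bot.get_obs();print(o['clock'],o['eef_pos'],o['ft_force'],o['ft_torque'],o['grip_width'])
cv2.imwrite('pics/s14.png',cv2.resize(imaging.camera('scene')[170:350,280:500,::-1],None,fx=3.6,fy=3.3,interpolation=cv2.INTER_CUBIC))
```

```text
18.6 [0.56008126 0.16380128 0.08495427] [-0.44769079 -0.25464518 -3.08650902] [ 0.01758433 -0.02784779  0.04240209] 0.030069937827330726
```

View pics/s14.png

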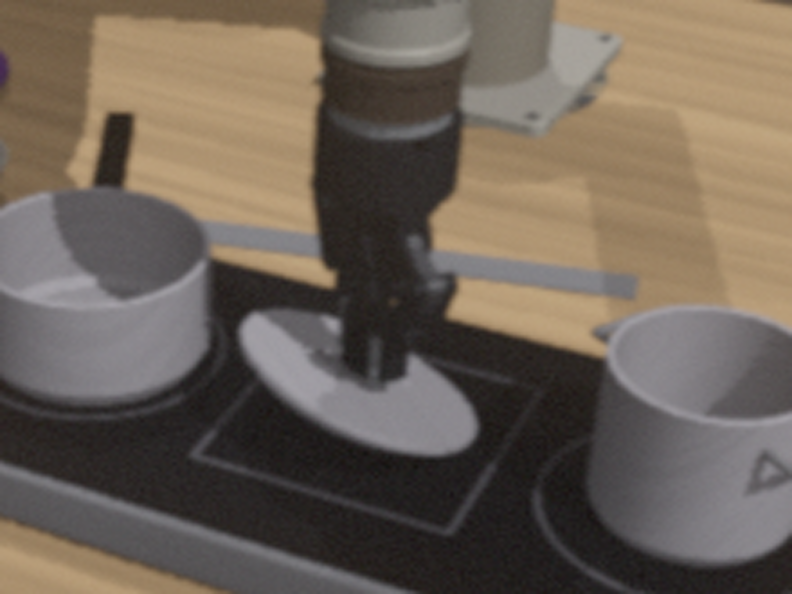

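Request:
carry_out(
  moves=[
    [0, 0, 0.03, 0, -1],
    [0, 0, 0.06, 0, -1],
    [0, 0, 0.09, 0, -1],
    [0, 0, 0.12, 0, -1],
    [0, 0, 0.12, 0, -1],
  ],
)

```text
clock: 19.15
eef_pos: [0.5664, 0.1623, 0.0793]
tool_rot: [0.907, 0.421, 0.007, 0.004]
ft_force: [3.7, -7.3, 18.7]
grip_width: 0.0299
```

Request:
carry_out(
  moves=[
    [0, 0, 0.02, 0, -1],
    [0, 0, 0.04, 0, -1],
    [0, 0, 0.06, 0, -1],
    [0, 0, 0.06, 0, -1],
  ],
)

```text
clock: 19.55
eef_pos: [0.5701, 0.1623, 0.0755]
tool_rot: [0.907, 0.42, 0.01, 0.005]
ft_force: [8.5, -8.0, 21.7]
grip_width: 0.0301
```

Run:
```python
from workcell import bot,imaging
from h import *
o=bot.get_obs();print(o['clock'],o['eef_pos'],o['ft_force'],o['ft_torque'],o['grip_width'])
cv2.imwrite('pics/s15.png',cv2.resize(imaging.camera('scene')[170:350,280:500,::-1],None,fx=3.6,fy=3.3,interpolation=cv2.INTER_CUBIC))
```

```text
19.55 [0.57005336 0.16232052 0.07547934] [ 8.52653963 -7.97511933 21.70022196] [-1.57350852 -1.21749973  0.00617724] 0.030093116974175965
```

View pics/s15.png

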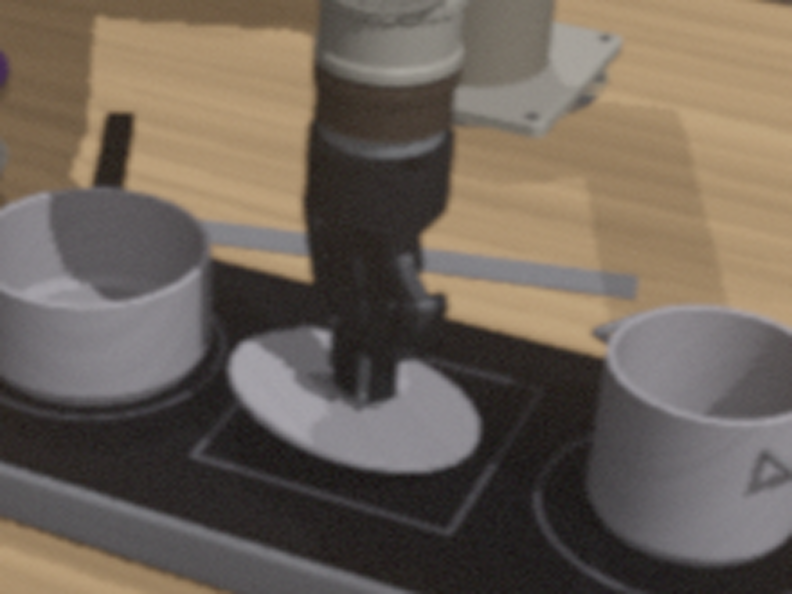

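Request:
carry_out(
  moves=[
    [0, 0, 0.02, 0, -1],
    [0, 0, 0.04, 0, -1],
    [0, 0, 0.06, 0, -1],
    [0, 0, 0.06, 0, -1],
  ],
)

```text
clock: 20.0
eef_pos: [0.5725, 0.1622, 0.0706]
tool_rot: [0.908, 0.42, 0.012, 0.006]
ft_force: [10.9, -8.7, 22.4]
grip_width: 0.0299
```

Request:
carry_out(
  moves=[
    [0, 0, 0.02, 0, -1],
    [0, 0, 0.04, 0, -1],
    [0, 0, 0.04, 0, -1],
  ],
)

```text
clock: 20.3
eef_pos: [0.573, 0.1627, 0.0667]
tool_rot: [0.908, 0.42, 0.013, 0.006]
ft_force: [11.6, -8.0, 21.4]
grip_width: 0.0305
```

Run:
```python
from workcell import bot,imaging
from h import *
o=bot.get_obs();print(o['clock'],o['eef_pos'],o['ft_force'],o['ft_torque'],o['grip_width'])
cv2.imwrite('pics/s16.png',cv2.resize(imaging.camera('scene')[170:350,280:500,::-1],None,fx=3.6,fy=3.3,interpolation=cv2.INTER_CUBIC))
```

```text
20.3 [0.57301345 0.16272267 0.06667394] [11.63265151 -7.95197287 21.43921962] [-1.44716637 -2.04664047  0.02518671] 0.030469362228026896
```

View pics/s16.png

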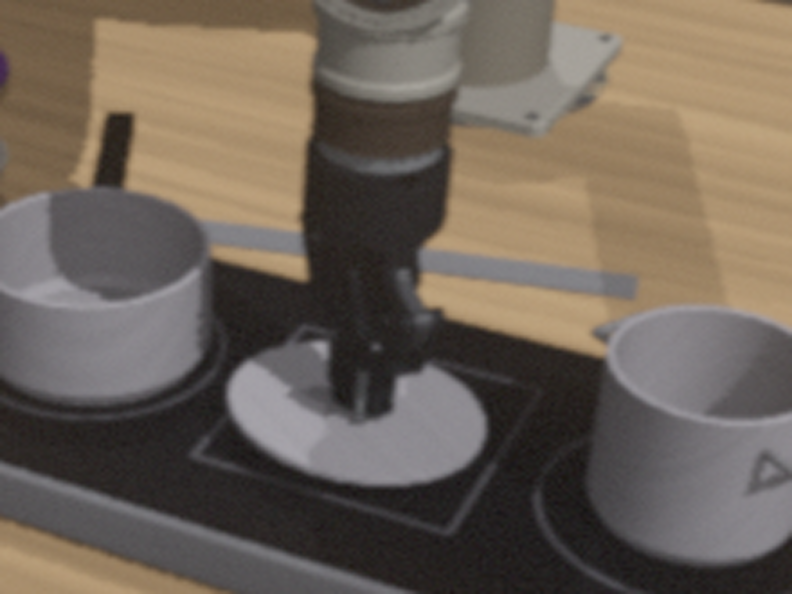

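Request:
carry_out(
  moves=[
    [0, 0, 0.02, 0, -1],
    [0, 0, 0.04, 0, -1],
    [0, 0, 0.06, 0, -1],
    [0, 0, 0.06, 0, -1],
  ],
)

```text
clock: 20.75
eef_pos: [0.5719, 0.1641, 0.0596]
tool_rot: [0.907, 0.42, 0.012, 0.004]
ft_force: [11.6, -5.1, 16.3]
grip_width: 0.0302
```

Run:
```python
from workcell import bot,imaging
from h import *
o=bot.get_obs();print(o['clock'],o['eef_pos'],o['ft_force'],o['ft_torque'],o['grip_width'])
cv2.imwrite('pics/s17.png',cv2.resize(imaging.camera('scene')[170:350,280:500,::-1],None,fx=3.6,fy=3.3,interpolation=cv2.INTER_CUBIC))
cv2.imwrite('pics/w17.png',imaging.camera('wrist')[:,:,::-1])
```

```text
20.75 [0.57194798 0.16406915 0.0596071 ] [11.62741725 -5.05605886 16.29982855] [-0.71956682 -1.89151196 -0.04146631] 0.030154426418268123
```

View pics/s17.png

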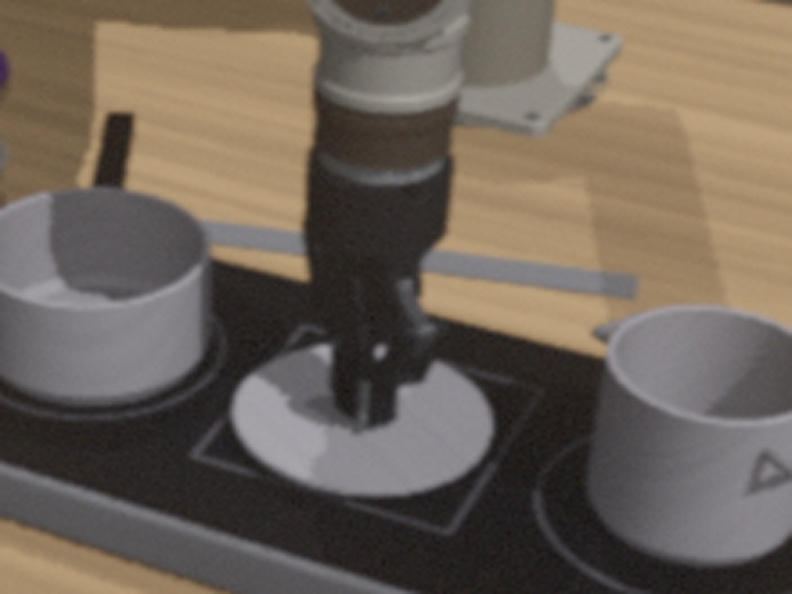

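View pics/w17.png

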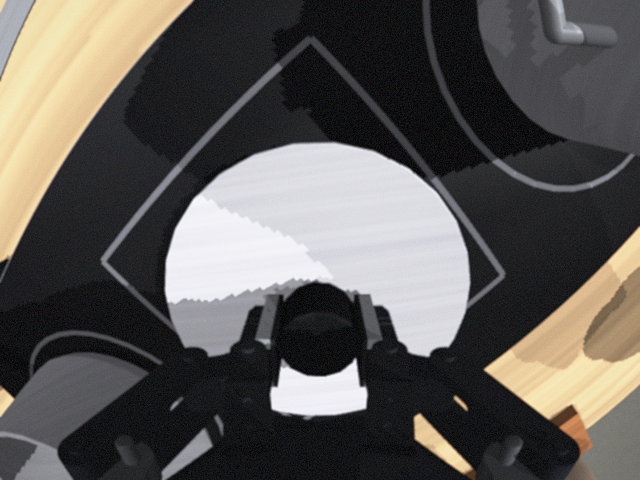

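Request:
carry_out(
  moves=[
    [0, 0, 0.02, 0, -1],
    [0, 0, 0.03, 0, -1],
    [0, 0, 0.03, 0, -1],
  ],
)

```text
clock: 21.15
eef_pos: [0.572, 0.1641, 0.0589]
tool_rot: [0.907, 0.421, 0.013, 0.005]
ft_force: [7.6, -5.6, 30.2]
grip_width: 0.0302
```

Run:
```python
from workcell import bot,imaging
from h import *
o=bot.get_obs();print(o['clock'],o['eef_pos'],o['ft_force'],o['ft_torque'],o['grip_width'])
cv2.imwrite('pics/s18.png',cv2.resize(imaging.camera('scene')[250:320,330:430,::-1],None,fx=7,fy=7,interpolation=cv2.INTER_CUBIC))
```

```text
21.15 [0.57200281 0.16408887 0.05891414] [ 7.61197517 -5.62641773 30.1586459 ] [-1.35674375 -0.65421434  0.01022232] 0.03019376390561378
```

View pics/s18.png

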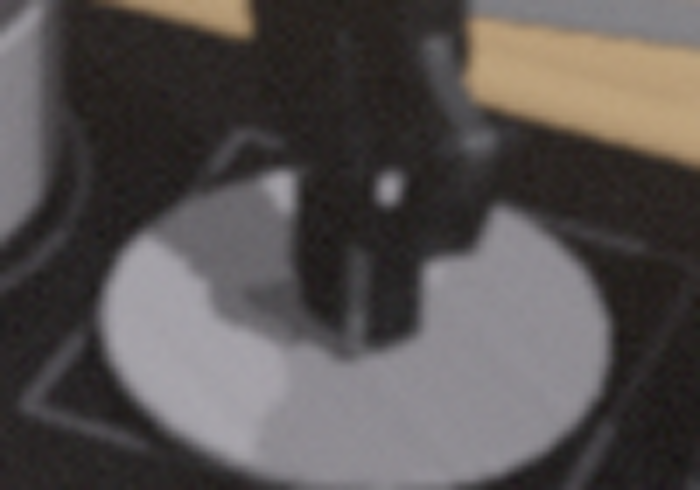

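Request:
carry_out(
  moves=[
    [0, 0, -0.04, 0, -1],
    [0, 0, -0.08, 0, -1],
    [0, 0, -0.1, 0, -1],
    [0, 0, -0.1, 0, -1],
  ],
)

```text
clock: 21.6
eef_pos: [0.561, 0.1639, 0.0592]
tool_rot: [0.907, 0.421, 0.001, 0.0]
ft_force: [2.5, -1.9, 8.2]
grip_width: 0.03
```

Run:
```python
from workcell import bot,imaging
from h import *
o=bot.get_obs();print(o['clock'],o['eef_pos'],o['tool_rot'],o['ft_force'],o['ft_torque'],o['grip_width'])
cv2.imwrite('pics/s19.png',cv2.resize(imaging.camera('scene')[170:350,280:500,::-1],None,fx=3.6,fy=3.3,interpolation=cv2.INTER_CUBIC))
```

```text
21.6 [0.56101285 0.16388617 0.05916004] [9.06864832e-01 4.21419718e-01 1.21074592e-03 3.61987874e-04] [ 2.50986561 -1.85082237  8.22864383] [ 0.08055785 -0.44305427 -0.08523385] 0.030046889075509037
```

View pics/s19.png

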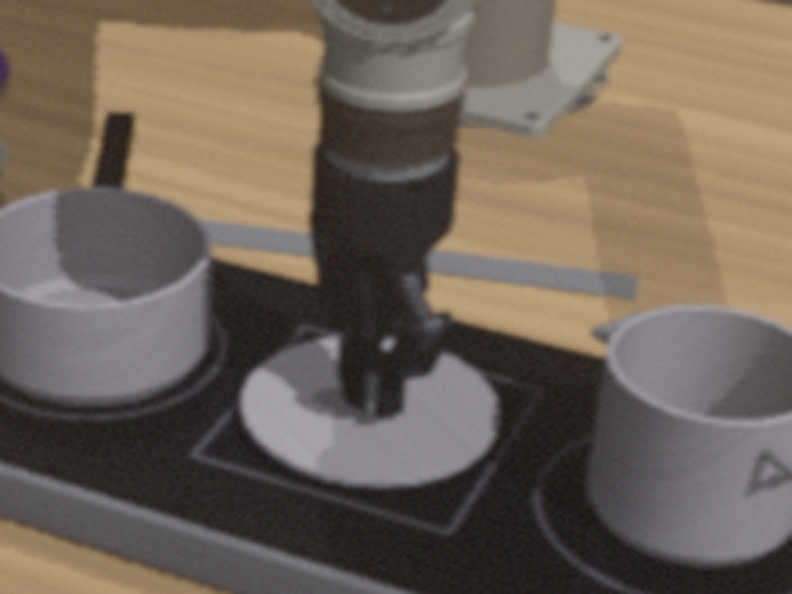

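Request:
carry_out(
  moves=[
    [0, 0, -0.01, 0, -0.25],
    [0, 0, -0.01, 0, -0.2],
    [0, 0, -0.01, 0, -0.1],
    [0, 0, -0.02, 0, 0.0],
    [0, 0, -0.02, 0, 0.0],
    [0, 0, -0.02, 0, 0.0],
  ],
)

```text
clock: 22.25
eef_pos: [0.5597, 0.1637, 0.06]
tool_rot: [0.907, 0.422, -0.0, -0.0]
ft_force: [-0.5, -0.8, 0.5]
grip_width: 0.0428
```

Run:
```python
from workcell import bot,imaging
from h import *
o=bot.get_obs();print(o['clock'],o['eef_pos'],o['tool_rot'],o['ft_force'],o['ft_torque'],o['grip_width'])
cv2.imwrite('pics/s20.png',cv2.resize(imaging.camera('scene')[170:350,280:500,::-1],None,fx=3.6,fy=3.3,interpolation=cv2.INTER_CUBIC))
m=imaging.camera_model('wrist');print(m['eye'],m['rotation'])
cv2.imwrite('pics/w20.png',imaging.camera('wrist')[:,:,::-1])
```

```text
22.25 [0.55973085 0.16371766 0.05998617] [ 9.06799338e-01  4.21562424e-01 -2.84402321e-04 -5.59356042e-05] [-0.45918839 -0.77538298  0.47257209] [ 0.05417961 -0.03082617 -0.00252588] 0.042761993251523994
[0.49596252 0.2170084  0.21240006] [-0.14959416 -0.06830661  0.41535138  0.89467258]
```

View pics/s20.png

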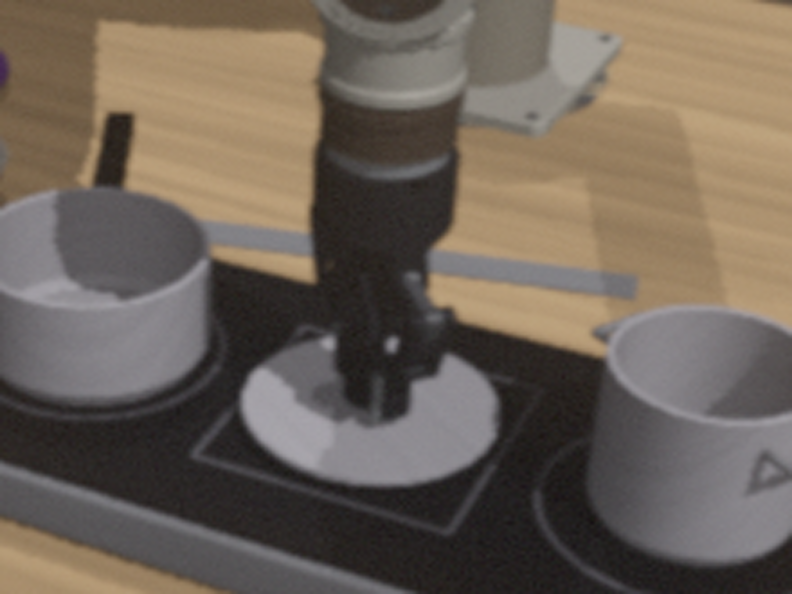

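View pics/w20.png

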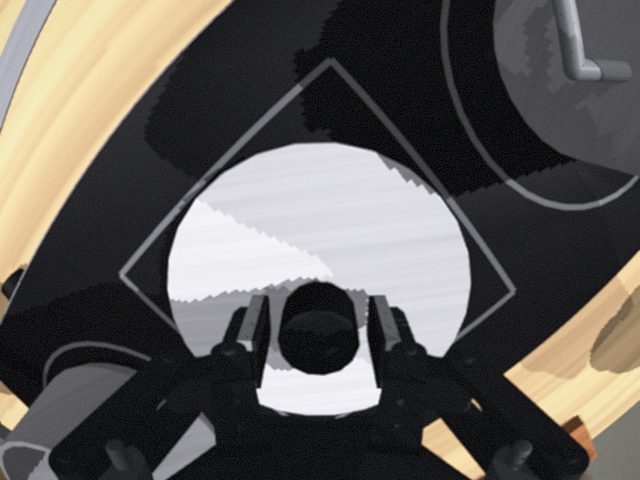

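```bash
cat > lidw.py <<'E'
from h import *
from scipy.optimize import least_squares
ang=np.linspace(0,2*np.pi,720);circ=np.c_[.072*np.cos(ang),.072*np.sin(ang)]
pts=np.r_[np.c_[circ,0*ang],np.c_[circ,0*ang+.005]]
def pf(m,p):
    f=240/np.tan(np.radians(m['fovy']/2)); q=R.from_quat(m['rotation']).inv().apply(np.atleast_2d(p)-m['eye'])
    r=np.hypot(q[:,0],q[:,1]);t=np.arctan2(r,-q[:,2]); return np.c_[m['cx']+f*t*q[:,0]/r,m['cy']-f*t*q[:,1]/r]
E
python3 - <<'E'
from lidw import *
from workcell import bot,imaging
m=imaging.camera_model('wrist');o=bot.get_obs()
def f(p):
    a=pf(m,pts+[p[0],p[1],.06]);k=pf(m,[[p[0],p[1],.097]])[0]
    return np.r_[a[:,0].min()-168,a[:,0].max()-471,a[:,1].min()-142,k-[318,321]]
r=least_squares(f,[.56,.164]);print(r.x,r.fun)
d=R.from_quat(o['tool_rot']).inv().apply(np.r_[r.x,0.]-o['eef_pos']*[1,1,0]);print('lid in tool',d)
# scene check
S=imaging.camera_model('scene');b=proj(S,pts+[r.x[0],r.x[1],.06]);b=(b-[280,170])*[3.6,3.3]+1.3;print(b.min(0),b.max(0))
E
```

```text
[0.55575462 0.16642505] [ -3.06855048   1.90195531 -12.55259903   0.82859163  14.58026443]
lid in tool [-5.65177028e-04 -4.87036344e-03  9.65657052e-07]
[247.81507649 331.40201934] [506.17369235 483.61500672]
```

Run:
```python
from lidw import *
from workcell import bot,imaging
m=imaging.camera_model('wrist');o=bot.get_obs();S=imaging.camera_model('scene')
def f(p):
    a=pf(m,pts+[p[0],p[1],.06]);b=proj(S,pts+[p[0],p[1],.06])
    return np.r_[a[:,0].min()-168,a[:,0].max()-471,a[:,1].min()-142,2*(b.min(0)-[280+240/3.6-.4,170+333/3.3-.4]),2*(b.max(0)-[280+500/3.6-.4,170+486/3.3-.4])]
for sel in (slice(0,3),slice(3,7),slice(0,7)):
    r=least_squares(lambda p:f(p)[sel],[.56,.164]);print(r.x,r.fun)
    d=R.from_quat(o['tool_rot']).inv().apply(np.r_[r.x,0.]-o['eef_pos']*[1,1,0]);print('lid in tool',d)
    print('knob top px',pf(m,[[*r.x,.097]]))
```

```text
[0.55996517 0.16326804] [-0.77306437  0.77388111  0.2102385 ]
lid in tool [-2.64469870e-04  3.83687771e-04 -1.07776296e-08]
knob top px [[319.63430536 346.92235204]]
[0.55954232 0.16379111] [ 0.3876619   0.15365148 -0.38048609 -0.06337069]
lid in tool [-1.37159541e-04 -2.76769555e-04  7.70732318e-08]
knob top px [[319.97265467 345.52289746]]
[0.55988003 0.16340139] [-0.73276167  0.91357287 -0.15597045 -0.10740432  0.21094464 -0.87341119
  0.00662818]
lid in tool [-2.17401373e-04  2.32634975e-04  5.52117997e-09]
knob top px [[319.75908156 346.60292564]]
```

Request:
carry_out(
  moves=[
    [0, 0, 0, 0, -0.2],
    [0, 0, 0, 0, -0.5],
    [0, 0, 0, 0, -1],
    [0, 0, 0, 0, -1],
    [0, 0, 0, 0, -1],
    [0, 0, -0.02, 0, -1],
    [0, 0, -0.06, 0, -1],
    [0, 0, -0.2, 0, -1],
    [0, 0, -0.4, 0, -1],
    [0, 0, -0.7, 0, -1],
    [0, 0, -0.95, 0, -1],
    [0, 0, -1, 0, -1],
    [0, 0, -1, 0, -1],
    [0, 0, -1, 0, -1],
  ],
)

```text
clock: 23.75
eef_pos: [0.5589, 0.1634, 0.1585]
tool_rot: [0.907, 0.422, -0.001, -0.0]
ft_force: [-0.7, 0.1, -2.2]
grip_width: 0.0304
```

Run:
```python
from workcell import bot,imaging
from h import *
o=bot.get_obs();print(o['clock'],o['eef_pos'],o['tool_rot'],o['ft_force'],o['ft_torque'],o['grip_width'])
cv2.imwrite('pics/s21.png',cv2.resize(imaging.camera('scene')[150:330,260:480,::-1],None,fx=3.6,fy=3.3,interpolation=cv2.INTER_CUBIC))
cv2.imwrite('pics/t21.png',cv2.resize(imaging.camera('top')[180:300,210:350,::-1],None,fx=5,fy=5,interpolation=cv2.INTER_CUBIC))
p=o['eef_pos'];toolmove(o,.5685-p[0],-.0125-p[1],.18-p[2])
```

```text
23.75 [0.55893037 0.16344308 0.15849056] [ 9.06798543e-01  4.21561728e-01 -1.43676332e-03 -2.19282791e-04] [-0.74531485  0.07433594 -2.21309144] [-0.00672873 -0.02476547 -0.0321519 ] 0.030361270569433257
shift [-1.284  1.207 -0.214] roll None heading now 49.87
```

View pics/s21.png

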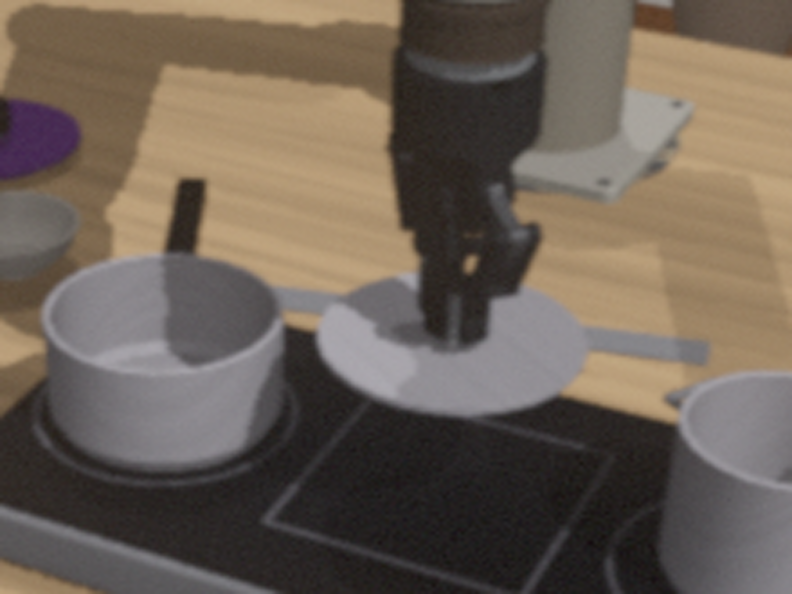

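View pics/t21.png

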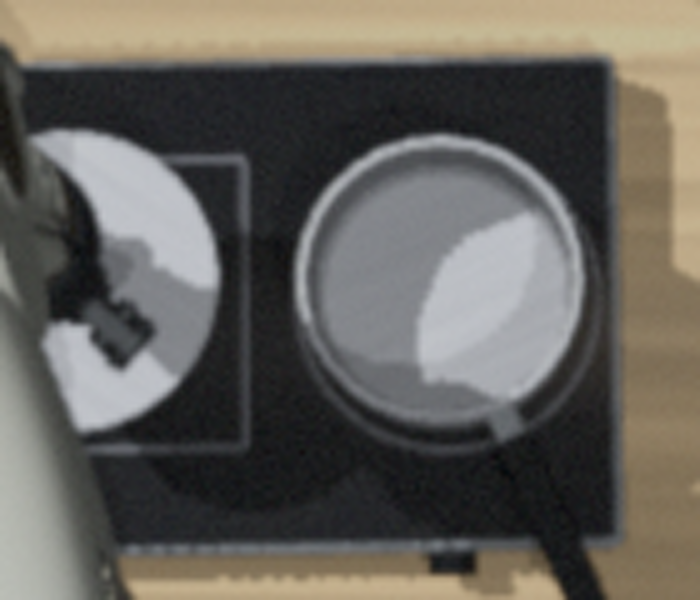

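Run:
```python
from lidw import *
from workcell import bot,imaging
T=imaging.camera_model('top');S=imaging.camera_model('scene')
c=np.c_[.07*np.cos(ang),.07*np.sin(ang),0*ang+.13]
s=lambda U,V:(260+(U+.5)/3.6-.5,150+(V+.5)/3.3-.5); t=lambda U,V:(210+(U+.5)/5-.5,180+(V+.5)/5-.5)
ob=np.r_[s(43,0)[0],s(285,0)[0],s(0,253)[1],t(295,0)[0],t(583,0)[0],t(0,133)[1],t(0,425)[1]]
def f(p):
    Q=c+[p[0],p[1],0];a=proj(S,Q);b=proj(T,Q)
    return np.r_[a[:,0].min(),a[:,0].max(),a[:,1].min(),b[:,0].min(),b[:,0].max(),b[:,1].min(),b[:,1].max()]-ob
for sel in (slice(0,3),slice(3,7),slice(0,7)):
    r=least_squares(lambda p:f(p)[sel],[.568,-.012]);print(r.x,np.round(r.fun,2))
# lid in same scene pic: center at z origin TCP
Q=pts+[.5589,.1634,.1585];b=proj(S,Q);print('lid expected',((b.min(0)-[260,150]+.5)*[3.6,3.3]-.5),((b.max(0)-[260,150]+.5)*[3.6,3.3]-.5),'seen 316..588, ..415')
```

```text
[ 0.56898348 -0.01079987] [-0.05  0.05 -0.01]
[ 0.56885534 -0.0116285 ] [ 0.15 -0.15  0.75 -0.73]
[ 0.56872823 -0.01127197] [-0.17 -0.09 -0.12  0.01 -0.3   0.8  -0.69]
lid expected [315.27071297 268.82515171] [586.97381766 414.27982095] seen 316..588, ..415
```

Request:
carry_out(
  moves=[
    [0, 0, -0.1, 0, -1],
    [-0.1, 0.1, -0.22, 0, -1],
    [-0.3, 0.28, -0.22, 0, -1],
    [-0.5, 0.47, -0.22, 0, -1],
    [-0.64, 0.6, -0.22, 0, -1],
    [-0.64, 0.6, -0.22, 0, -1],
  ],
)

```text
clock: 24.45
eef_pos: [0.565, 0.0728, 0.1833]
tool_rot: [0.908, 0.42, 0.0, 0.001]
ft_force: [-0.0, 1.1, -2.1]
grip_width: 0.0307
```

Request:
carry_out(
  moves=[
    [-0.2, 0.2, 0, 0, -1],
    [-0.4, 0.38, 0, 0, -1],
    [-0.55, 0.52, 0, 0, -1],
    [-0.64, 0.6, 0, 0, -1],
    [-0.64, 0.6, 0, 0, -1],
    [-0.64, 0.6, 0, 0, -1],
    [-0.64, 0.6, 0, 0, -1],
  ],
)

```text
clock: 25.15
eef_pos: [0.5692, -0.0104, 0.1823]
tool_rot: [0.907, 0.422, 0.0, -0.0]
ft_force: [0.3, 0.2, -1.6]
grip_width: 0.0305
```

Run:
```python
from workcell import bot,imaging
from h import *
o=bot.get_obs();print(o['clock'],o['eef_pos'],o['tool_rot'],o['ft_force'],o['ft_torque'],o['grip_width'])
cv2.imwrite('pics/s22.png',cv2.resize(imaging.camera('scene')[150:330,220:440,::-1],None,fx=3.6,fy=3.3,interpolation=cv2.INTER_CUBIC))
p=o['eef_pos'];toolmove(o,.5688-p[0],-.0113-p[1],.145-p[2])
```

```text
25.15 [ 0.56918844 -0.01043775  0.18231164] [ 9.06554251e-01  4.22089232e-01  1.22007332e-04 -2.37461243e-04] [ 0.29809751  0.1567898  -1.57622517] [-0.00275625 -0.04366381 -0.01342498] 0.030482042968667668
shift [-0.009  0.003  0.373] roll None heading now 49.93
```

View pics/s22.png

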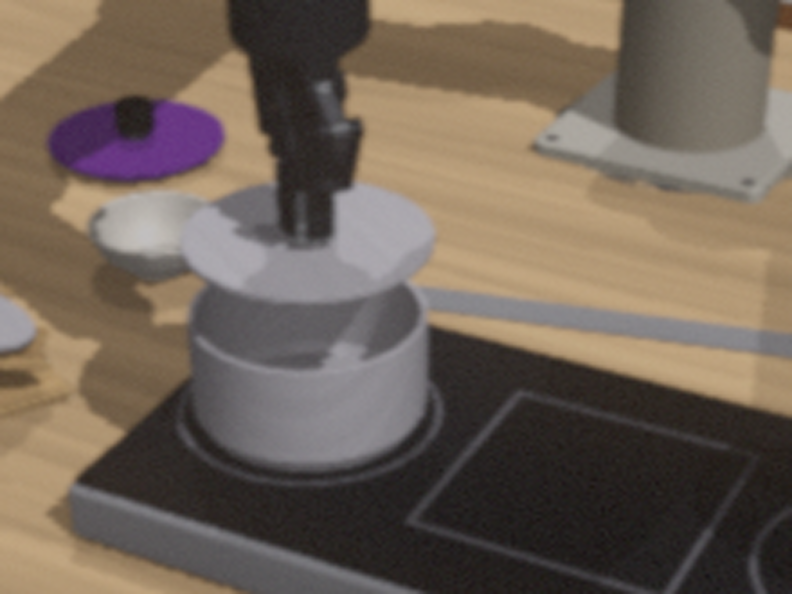

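Request:
carry_out(
  moves=[
    [-0.01, 0, 0.1, 0, -1],
    [-0.01, 0, 0.2, 0, -1],
    [-0.01, 0, 0.3, 0, -1],
    [-0.01, 0, 0.37, 0, -1],
    [-0.01, 0, 0.37, 0, -1],
  ],
)

```text
clock: 25.7
eef_pos: [0.5673, -0.0122, 0.1432]
tool_rot: [0.907, 0.422, -0.002, -0.001]
ft_force: [0.1, -0.2, -1.9]
grip_width: 0.0301
```

Request:
carry_out(
  moves=[
    [0, 0, 0.03, 0, -1],
    [0, 0, 0.06, 0, -1],
    [0, 0, 0.09, 0, -1],
    [0, 0, 0.12, 0, -1],
    [0, 0, 0.12, 0, -1],
  ],
)

```text
clock: 26.2
eef_pos: [0.5682, -0.0123, 0.1327]
tool_rot: [0.907, 0.421, -0.0, -0.0]
ft_force: [-0.7, -0.1, -1.8]
grip_width: 0.0305
```

Run:
```python
from workcell import bot,imaging
from h import *
o=bot.get_obs();print(o['clock'],o['eef_pos'],o['tool_rot'],o['ft_force'],o['ft_torque'],o['grip_width'])
cv2.imwrite('pics/s23.png',cv2.resize(imaging.camera('scene')[180:300,240:400,::-1],None,fx=5,fy=5,interpolation=cv2.INTER_CUBIC))
```

```text
26.2 [ 0.56822567 -0.01226646  0.13274282] [ 9.06828712e-01  4.21499132e-01 -3.69040742e-04 -1.80917538e-04] [-0.73228864 -0.09661492 -1.83131236] [0.0131032  0.0174048  0.03226517] 0.030468326360011816
```

View pics/s23.png

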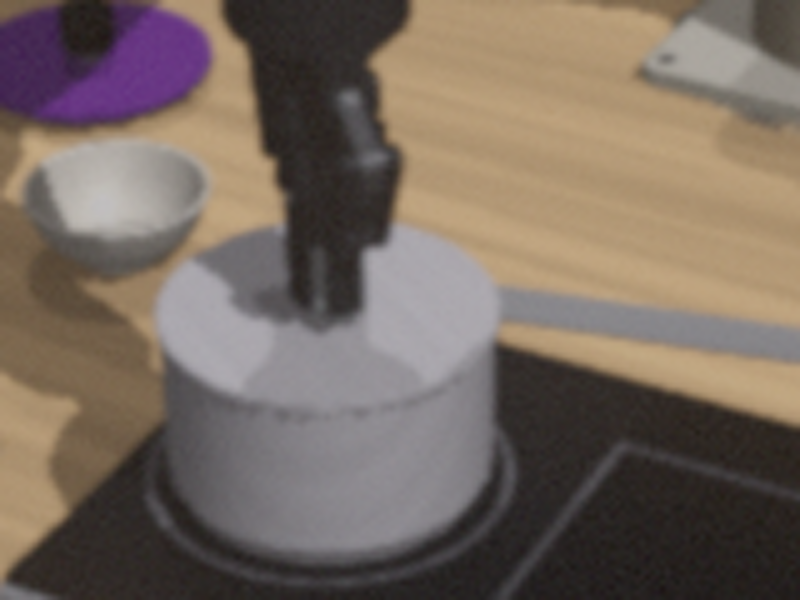

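Request:
carry_out(
  moves=[
    [0, 0, 0.01, 0, -1],
    [0, 0, 0.02, 0, -1],
    [0, 0, 0.02, 0, -1],
  ],
)

```text
clock: 26.55
eef_pos: [0.5685, -0.0122, 0.1311]
tool_rot: [0.907, 0.422, -0.0, -0.0]
ft_force: [0.6, -0.1, -2.5]
grip_width: 0.0303
```

Request:
carry_out(
  moves=[
    [0, 0, 0.01, 0, -1],
    [0, 0, 0.015, 0, -1],
    [0, 0, 0.015, 0, -1],
  ],
)

```text
clock: 26.85
eef_pos: [0.5687, -0.0122, 0.1305]
tool_rot: [0.907, 0.422, 0.0, 0.0]
ft_force: [-2.0, -0.3, 3.4]
grip_width: 0.0302
```

Request:
carry_out(
  moves=[
    [0, 0, 0.01, 0, -1],
    [0, 0, 0.01, 0, -1],
    [0, 0, 0.01, 0, -1],
  ],
)

```text
clock: 27.15
eef_pos: [0.5687, -0.0122, 0.1304]
tool_rot: [0.907, 0.422, 0.001, 0.0]
ft_force: [-4.0, 1.0, 8.0]
grip_width: 0.0302
```

Run:
```python
from workcell import bot,imaging
from h import *
o=bot.get_obs();print(o['clock'],o['eef_pos'],o['tool_rot'],o['ft_force'],o['ft_torque'],o['grip_width'])
cv2.imwrite('pics/s24.png',cv2.resize(imaging.camera('scene')[180:300,240:400,::-1],None,fx=5,fy=5,interpolation=cv2.INTER_CUBIC))
```

```text
27.15 [ 0.56872937 -0.01224751  0.13044204] [9.06812163e-01 4.21534170e-01 7.01737843e-04 3.88671884e-04] [-3.9842081   0.98625401  7.97264727] [-0.05468217  0.8747683  -0.03095876] 0.03020772589679417
```

View pics/s24.png

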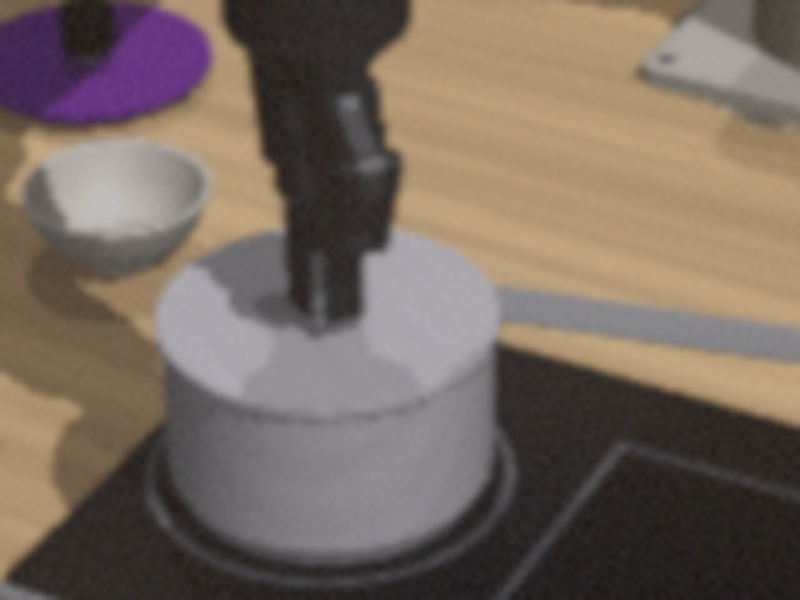

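Request:
carry_out(
  moves=[
    [0, 0, -0.015, 0, -1],
    [0, 0, -0.015, 0, -0.25],
    [0, 0, -0.015, 0, -0.15],
    [0, 0, -0.015, 0, 0],
    [0, 0, -0.015, 0, 0.3],
    [0, 0, -0.015, 0, 0.3],
    [0, 0, -0.015, 0, 0.3],
    [0, 0, -0.1, 0, 0.3],
    [0, 0, -0.4, 0, 0.3],
    [0, 0, -0.8, 0, 0.3],
    [0, 0, -1, 0, 0.3],
    [0, 0, -1, 0, 0.3],
  ],
)

```text
clock: 28.4
eef_pos: [0.5709, -0.0123, 0.2335]
tool_rot: [0.907, 0.422, 0.004, 0.002]
ft_force: [0.5, -0.7, 0.4]
grip_width: 0.0552
```

Request:
carry_out(
  moves=[
    [0.3, -0.3, -0.3, 0, 0.3],
    [0.6, -0.6, -0.3, 0, 0.3],
    [0.9, -0.9, -0.3, 0, 0.3],
    [0.9, -0.9, -0.3, 0, 0.3],
  ],
)

```text
clock: 28.8
eef_pos: [0.5568, 0.1192, 0.258]
tool_rot: [0.905, 0.424, -0.0, -0.001]
ft_force: [-0.2, -0.2, -0.8]
grip_width: 0.0556
```

Run:
```python
from workcell import bot,imaging
from h import *
o=bot.get_obs();print(o['clock'],o['eef_pos'],o['ft_force'],o['grip_width'])
s=imaging.camera('scene')[:,:,::-1]
cv2.imwrite('pics/s25.png',s);cv2.imwrite('pics/s25c.png',cv2.resize(s[180:300,240:400],None,fx=5,fy=5,interpolation=cv2.INTER_CUBIC))
t=imaging.camera('top')[:,:,::-1];cv2.imwrite('pics/t25.png',t);cv2.imwrite('pics/t25c.png',cv2.resize(t[180:300,210:350],None,fx=5,fy=5,interpolation=cv2.INTER_CUBIC))
```

```text
28.8 [0.55676429 0.11920685 0.2579652 ] [-0.16855457 -0.19632796 -0.79757191] 0.055592420956526854
```

View pics/s25c.png

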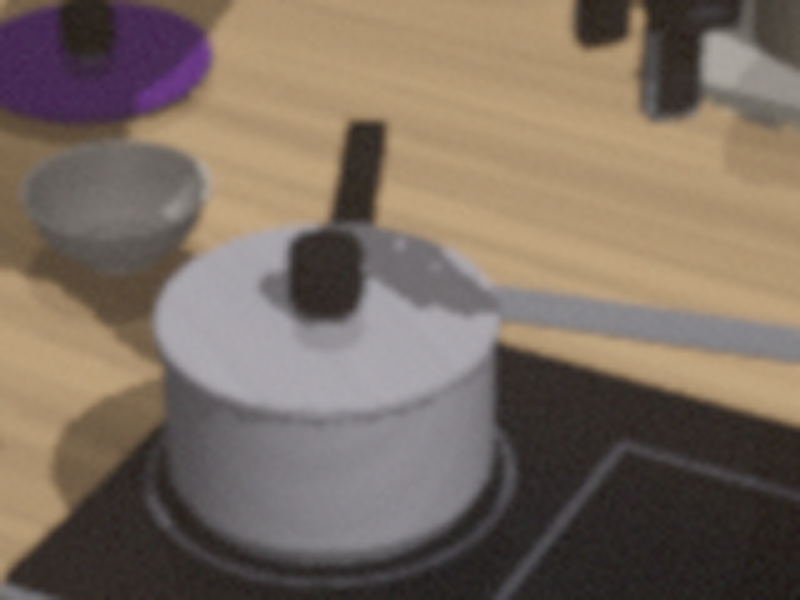

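View pics/t25.png

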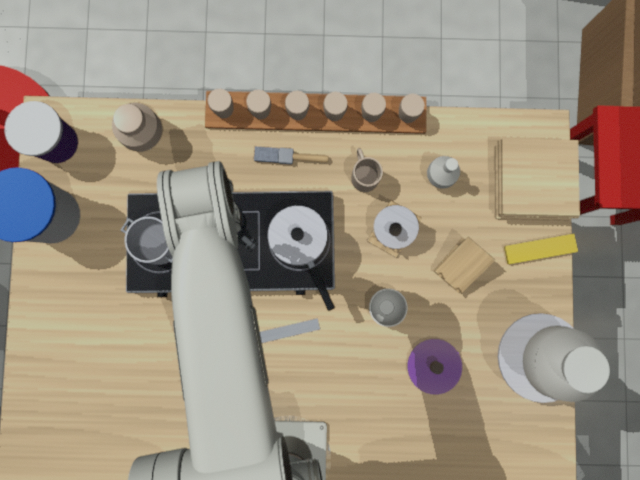

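View pics/t25c.png

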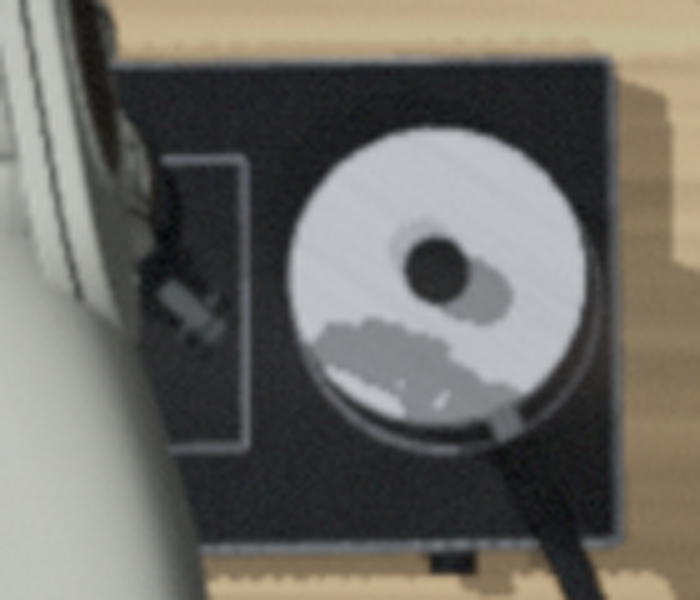

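Run:
```python
from lidw import *
from workcell import imaging
S=imaging.camera_model('scene');T=imaging.camera_model('top')
for z in (.13,.135):
    b=proj(S,pts+[.5688,-.0113,z]);print(z,((b-[240,180]+.5)*5-.5).min(0),((b-[240,180]+.5)*5-.5).max(0))
    b=proj(T,pts+[.5688,-.0113,z]);print('top',((b-[210,180]+.5)*5-.5).min(0),((b-[210,180]+.5)*5-.5).max(0))
print('knob top scene',(proj(S,[[.5688,-.0113,.167]])-[240,180]+.5)*5,'top',(proj(T,[[.5688,-.0113,.167]])-[210,180]+.5)*5)
```

```text
0.13 [153.38265799 220.91187306] [500.34361568 420.29648584]
top [290.13909318 131.1076259 ] [585.90011034 425.52968226]
0.135 [152.6572205 211.0931104] [500.44734886 409.9151587 ]
top [289.27754154 129.38332836] [586.16280808 424.91508657]
knob top scene [[325.38106706 245.33062925]] top [[436.66334227 270.10616195]]
```

```bash
python3 -c "
from workcell import order
print(order.job_done())"
```

```text
the job is handed in; nothing more can be done
None
```

The pan is on the free right ring with its own lid fully home. I handed the job in at about 29 s.

**What I did**
- **Pan:** I gripped it by the handle and slid it flat onto the ring. My first grip closed on nothing above the handle. The fingertips sit about 13 mm behind the reported tool point rather than 25 mm ahead of it, so I went lower and the second grip held.
- **Lid:** I took the large aluminium lid by its knob, but it hung tilted as it had lain on its rest. I pressed it level on the empty middle square, with up to about 30 N vertically at the wrist, then released and regripped it. I lowered it until I felt contact, 3 N rising to 8 N, before letting go.

**Last checks**
- **Pan on ring:** the pan's centre measures (0.569, -0.011). The ring's centre measures between (0.567, -0.014) and (0.570, -0.012) from the two cameras, so they agree to about 2–3 mm.
- **Lid seating:** the lid's outline and knob match a level lid sitting on the pan rim, to within about 1 pixel in both cameras.
- **Everything else:** the pot, small lid, bowl, mug and brush look unmoved in the final top picture, by eye only. The gripper was clear of everything.

No final check failed or disagreed.

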